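# Sort the left- and right-hand brackets into their trays

## Robot

A 6-joint arm with a two-finger parallel gripper is mounted at the origin on a cart in front of the work surface, level with it; the furniture and walls round the work are solid. World frame = base frame: x ahead of the robot, y to its left, z up, the work surface at z = 0. Lengths are in m, angles in rad, forces in N, time in s.
With the tool pointing down it reaches from about 0.325 to 0.75 m from the base axis. Payload 7.6 kg.
Tool frame: the origin (TCP) lies at the centre of the arm's flange, where the gripper is bolted on; the fingertips stand robot.tip_reach ahead of it and the grasp point (between the pads) lies 155 mm ahead of it (robot.tip_reach is the distance from the TCP to the fingertips, in m); z points along the fingers, y is the direction in which the jaws open and shut (so a half turn about z gives the same grasp; the last joint's range is limited). The gripper opens to 85 mm and grips with 20 to 120 N. Pads are 22 mm wide; open, the fingers measure 114 mm over their backs; the gripper's body (76 mm by 85 mm) begins 54 mm behind the grasp point. The pads swing forward as they close: fully open they stand 13 mm farther back than shut.
Start: joints at [-1.232, 0.052, 1.401, -0, 1.689, -0.07], TCP at [0.209, -0.482, 0.405] pointing down, gripper open.
Joint ranges: [-2.9, 2.9], [-0.91, 2.17], [0.12, 2.37], [-1.06, 4.2], [0.26, 2.73], [-2.93, 2.93]. Speed limits (rad/s): [2.57, 2.57, 3.01, 3.14, 3.14, 3.14].

## Interface

Orientations are given as a 3x3 rotation matrix whose columns are the frame's x, y, z axes.
In Python, from station import robot gives the robot as it stands.
- The arm moves only by the shell command python3 -m crank 'ROWS' [FORCE]. ROWS is JSON, a list of rows, each an object with "travel": the shift along the world's x, y, z in m, a list of three; "rot": the turn, a rotation vector about the world's x, y, z in degrees, a list of three; "gripper": the closure, from 0 (fully open) to 1 (shut). In form: [{"travel": [dx, dy, dz], "rot": [wx, wy, wz], "gripper": gripper}, ...]. A call has exactly 8 rows; each row is the pose to reach, as a shift and turn from the pose commanded when the call began; what a row does not reach only later rows make up. A row lasts 1/10 s, in which the tool goes at most 50 mm and 8.59 degrees, less where a joint would pass 70% of its speed; a pose out of reach is approached as far as the arm can. A call with a gripper value outside its range is refused whole. The fingers move at their own pace and stop on an object; FORCE is the grip in N (left out, the last holds). Time passes only in rows, so rows that repeat a pose let the fingers close, or fill a call up. It gives the time, the measured TCP pose, the force and the opening at its end, in the units of the state.
- robot.state(): the state, without advancing time (a new reading comes with each control period).
- robot.get_image(name): name is "scene" or "top"; returns a dict with "image" (384x512x3 uint8, blue, green, red), "fovy" (degrees; the focal length in pixels is half the picture's height over the tangent of half this angle, whatever the lens; pixels are square), "cx", "cy" (the principal point, pixels), "distortion" ([k1, k2, p1, p2, k3] as OpenCV has them; the pictures are not rectified), "pose" (4x4, takes a point from camera to world coordinates). Camera axes: x right, y down, z forward; pixel columns grow to the right and rows downward; lengths in m; the calibration is good to about 2 mm. A picture is of the moment at which its call begins. There is no depth.
- robot.hand_in(): hands the job in, once; it reports no verdict.
Trained networks look in a picture, given as the dict that the camera call returned (one of the last four; its "shot" number tells which), for a name from the list of things; names that differ only in an ending like _2 or _b are one class to them, and where a whole thing is asked for, a point or a joint stands for the part that bears it (a point fixed in the world has none). Each returns a list of dicts, best first, with "confidence" (0 to 1); they miss things now and then, are a little off and sometimes report something else, mostly with a low value. They report only what shows in the picture. A call takes as long as a camera call.
- robot.regions_of(label, picture): "region" (384x512 bool, what is visible of it).
- robot.landmark_of(label, picture): "centre" ([x, y, z] in m, in the coordinates of the camera as it stood for that picture, good to about 4 mm: a listed point, or the origin of a listed thing).
The state is a dict: "clock": time; "joint_positions": joint angles; "joint_velocities": joint speeds; "joint_torque": joint torques, N m; "eef_pos": TCP position; "tcp_rot": TCP orientation; "wrist_force": force on the tool from outside, world axes, zero at the start; "torque": the same for the moment, N m; "width": opening from 0.0 (shut) to 1.0 (fully open).
Only numpy, scipy, OpenCV 4.12 (cv2) and the standard library are available. Lean on these libraries where they do the work, as an engineer would, in place of code of your own. Each camera call takes 0.05 s, during which the arm holds its last target.

## Task

Lift the two mirror-image rack-guide brackets up and off their hooks and sort them: the left-hand bracket into the blue tray, the right-hand one into the yellow tray (stand a bracket with its windowed head end up and its flange towards you: the flange is on the left edge of a left-hand bracket). Lay each one flat on the tray floor, flange upwards, its head end towards the white-lipped head end of the tray, and slide it straight under the lip until the head edge stops against the end wall. Do not push away or knock over the two small bottles and the green-capped vial.

Things in the scene. Friction and masses are not known exactly. Their poses are not given: they have to be found in the camera images.
- left_bracket_center (a point): left-hand bracket, dark steel, 0.08 kg; point = centre of its plate, 100 long, 80 wide, 5 thick. Own axes: z along the length to the head end, y across the width, x normal to the plate, to the flange side. Flange: 5 thick, stands 35 mm off the plate face (x 2.5..37.5 mm) along the -y edge (middle at y -37.5 mm), z -50..+5 mm only.
- right_bracket_center (a point): right-hand bracket, dark steel, 0.08 kg; point = centre of its plate, 100 long, 80 wide, 5 thick. Own axes: z along the length to the head end, y across the width, x normal to the plate, to the flange side. Flange: 5 thick, stands 35 mm off the plate face (x 2.5..37.5 mm) along the +y edge (middle at y +37.5 mm), z -50..+5 mm only.
- left_bracket_head (a point): middle of the left-hand bracket's head edge, 50 mm along z from the plate centre. By a window through the plate it hangs on the hook: 28 wide, centred in y, 8 to 30 mm below this edge (8 mm bar above it; beside it two solid strips 26 mm wide, |y| 14..40 mm).
- right_bracket_head (a point): middle of the right-hand bracket's head edge, 50 mm along z from the plate centre. By a window through the plate it hangs on the hook: 28 wide, centred in y, 8 to 30 mm below this edge (8 mm bar above it; beside it two solid strips 26 mm wide, |y| 14..40 mm).
- left_bracket: the left-hand bracket again, origin in the middle of its tail edge, 50 mm below the plate centre. At the start it hangs upright (z up) on stand_1, its flange side (x) towards the stand's post.
- right_bracket: the right-hand bracket again, origin in the middle of its tail edge, 50 mm below the plate centre. At the start it hangs upright (z up) on stand_2, its flange side (x) towards the stand's post.
- blue_tray: blue tray, fixed, for the left-hand bracket; origin = centre of its underside; x along its 170 mm length, away from the head end (at x -85 mm, nearer the robot), y across its 110 mm width, z up. Floor top z 4 mm; inside x -81..81, y -51..51 mm; walls 12 mm high. At the head end a white lip covers x -81..-65 mm, underside z 14, top 17 mm.
- yellow_tray: yellow tray, fixed, for the right-hand bracket; origin = centre of its underside; x along its 170 mm length, away from the head end (at x -85 mm, nearer the robot), y across its 110 mm width, z up. Floor top z 4 mm; inside x -81..81, y -51..51 mm; walls 12 mm high. At the head end a white lip covers x -81..-65 mm, underside z 14, top 17 mm.
- stand_1: hook stand, fixed, holds the left-hand bracket. Origin at bench level under the hook's tip, x from tip to post (x 90..102 mm, 20 wide), z up. Hook: level strip 20 wide, 4 thick, top z 160 mm; tip at x 0..4 turned up to z 168. Plate hangs at x 16..24 mm, head edge z 168; it comes off along -x when lifted more than 8, less than 18 mm. Foot 130 x 90 x 10 mm.
- stand_2: hook stand, fixed, holds the right-hand bracket. Origin at bench level under the hook's tip, x from tip to post (x 90..102 mm, 20 wide), z up. Hook: level strip 20 wide, 4 thick, top z 160 mm; tip at x 0..4 turned up to z 168. Plate hangs at x 16..24 mm, head edge z 168; it comes off along -x when lifted more than 8, less than 18 mm. Foot 130 x 90 x 10 mm.
- wash_bottle_1: small white bottle with a blue band, 42 across, 92 high; a bystander, to be left standing where it is; origin at the centre of its underside
- wash_bottle_2: small white bottle with a dark red band, 42 across, 92 high; a bystander, to be left standing where it is; origin at the centre of its underside
- vial_green: glass vial with a green cap, 22 across, 46 high; a bystander, to be left standing where it is; origin at the centre of its underside

How it is judged:
By the outcome, as a careful person would: the job done as asked, in the order asked, and still so for the second after the job is handed in, with the robot touching nothing.
It also fails if it takes over 72 s, if anything falls off the work surface, if the arm or the gripper's body presses on something with over 40 N, if the wrist force passes 120 N, or if a joint passes its speed limit or range.

## Working session

There is one attempt and no reset: what is moved stays moved. The work goes in short steps, Python scripts to look and compute and a shell command to move; the robot and the scene stay as the last step left them, time stands still between calls to the robot, and variables do not carry over. Pictures are saved under pics/ and viewed, and the job is handed in when it is done.

```bash
ls; mkdir -p pics; cat > h.py <<'E'
from station import robot
import numpy as np, cv2
def shot(name,fn=None):
    p=robot.get_image(name)
    if fn: cv2.imwrite('pics/'+fn,p['image'])
    return p
def w(p,c):
    return (np.array(p['pose'])@np.append(c,1))[:3]
def K(p):
    f=p['image'].shape[0]/2/np.tan(np.radians(p['fovy'])/2)
    return np.array([[f,0,p['cx']],[0,f,p['cy']],[0,0,1.]])
def proj(p,P):
    T=np.linalg.inv(np.array(p['pose']))
    rv,_=cv2.Rodrigues(T[:3,:3])
    return cv2.projectPoints(np.array(P,float).reshape(-1,1,3),rv,T[:3,3],K(p),np.array(p['distortion'],float))[0].reshape(-1,2)
def unproj(p,uv,axis,val):
    n=cv2.undistortPoints(np.array(uv,float).reshape(-1,1,2),K(p),np.array(p['distortion'],float)).reshape(-1,2)
    T=np.array(p['pose']); out=[]
    for a in n:
        d=T[:3,:3]@np.array([a[0],a[1],1]); o=T[:3,3]
        out.append(o+d*(val-o[axis])/d[axis])
    return np.array(out)
E
python3 - <<'E'
from h import *
s=robot.state(); print({k:np.round(v,3).tolist() for k,v in s.items()}, robot.tip_reach)
for n in ['scene','top']:
    p=shot(n,n+'0.png'); print(n,np.round(p['pose'],3).tolist(),p['fovy'],p['cx'],p['cy'],p['distortion'])
    for l in ['left_bracket_center','right_bracket_center','left_bracket_head','right_bracket_head','left_bracket','right_bracket','blue_tray','yellow_tray','stand_1','stand_2','wash_bottle_1','wash_bottle_2','vial_green']:
        for d in robot.landmark_of(l,p)[:3]:
            print(l,round(d['confidence'],2),np.round(w(p,d['centre']),4))
E
```

```text
pics
{'clock': 0.0, 'joint_positions': [-1.232, 0.053, 1.402, -0.0, 1.689, -0.07], 'joint_velocities': [-0.001, 0.001, -0.0, 0.0, 0.002, -0.0], 'joint_torque': [0.001, -38.166, -36.019, 0.0, 0.006, 0.0], 'eef_pos': [0.209, -0.482, 0.404], 'tcp_rot': [[0.918, 0.397, -0.001], [0.397, -0.918, 0.001], [0.0, -0.002, -1.0]], 'wrist_force': [0.664, -0.288, 0.347], 'torque': [-0.008, 0.024, 0.017], 'width': 1.001} 0.1734
scene [[-0.68, -0.543, 0.492, -0.126], [-0.733, 0.51, -0.451, 0.556], [-0.006, -0.667, -0.745, 1.114], [0.0, 0.0, 0.0, 1.0]] 44.64585146350706 252.60944207109497 193.66092276963747 [-0.07205675  0.          0.          0.          0.        ]
left_bracket_center 0.56 [ 0.5046 -0.2909  0.1161]
right_bracket_center 0.66 [0.5477 0.3195 0.1134]
right_bracket_center 0.59 [0.6885 0.1962 0.0019]
left_bracket_head 0.6 [ 0.5033 -0.2904  0.1677]
right_bracket_head 0.8 [0.5453 0.3233 0.1656]
left_bracket 0.93 [ 0.5026 -0.2894  0.0715]
blue_tray 0.82 [ 0.5585 -0.0836 -0.0018]
yellow_tray 0.77 [0.5903 0.1164 0.0045]
stand_1 0.8 [ 0.4843 -0.2891  0.0023]
stand_1 0.71 [ 5.258e-01  3.203e-0
[... 1072 characters left out ...]
023]
right_bracket 0.35 [0.5424 0.325  0.1649]
blue_tray 0.75 [ 0.5518 -0.0893  0.0008]
yellow_tray 0.68 [ 0.5    -0.2948  0.1674]
yellow_tray 0.49 [ 0.5025 -0.2943  0.1227]
yellow_tray 0.39 [ 0.5009 -0.2965  0.0658]
stand_1 0.77 [ 0.5194  0.3223 -0.0015]
stand_1 0.63 [ 0.4826 -0.2878  0.0017]
stand_2 0.77 [ 0.5194  0.3223 -0.0015]
stand_2 0.63 [ 0.4826 -0.2878  0.0017]
wash_bottle_1 0.56 [ 6.309e-01 -4.434e-01  3.000e-04]
wash_bottle_1 0.52 [ 0.5002 -0.2924  0.1186]
wash_bottle_1 0.5 [ 0.6896  0.1938 -0.0037]
wash_bottle_2 0.56 [ 6.309e-01 -4.434e-01  3.000e-04]
wash_bottle_2 0.52 [ 0.5002 -0.2924  0.1186]
wash_bottle_2 0.5 [ 0.6896  0.1938 -0.0037]
vial_green 0.45 [ 0.4039 -0.0508 -0.0042]
```

View pics/scene0.png

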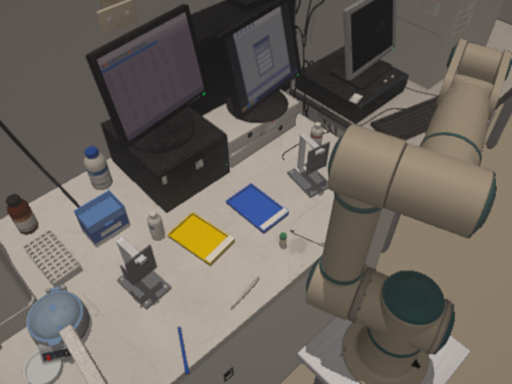

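View pics/top0.png

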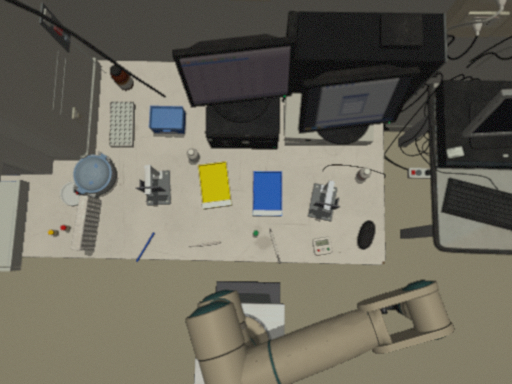

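Scene: stand_1 with the left bracket around (315,165), stand_2 with the right one around (140,270), trays at (257,207) and (200,238), vial at (283,240). I'll zoom in for yaws.

```bash
python3 - <<'E'
import cv2,numpy as np
a=cv2.imread('pics/scene0.png');b=cv2.imread('pics/top0.png')
f=lambda i,x,y,s,z:cv2.resize(i[y:y+s,x:x+s],None,fx=z,fy=z,interpolation=cv2.INTER_CUBIC)
cv2.imwrite('pics/z1.png',np.vstack([np.hstack([f(a,270,115,75,4),f(a,100,225,75,4)]),np.hstack([f(b,290,165,75,4),f(b,120,150,75,4)])]))
cv2.imwrite('pics/z2.png',np.hstack([f(b,180,140,120,5)]))
E
```

```text
(no output)
```

View pics/z1.png

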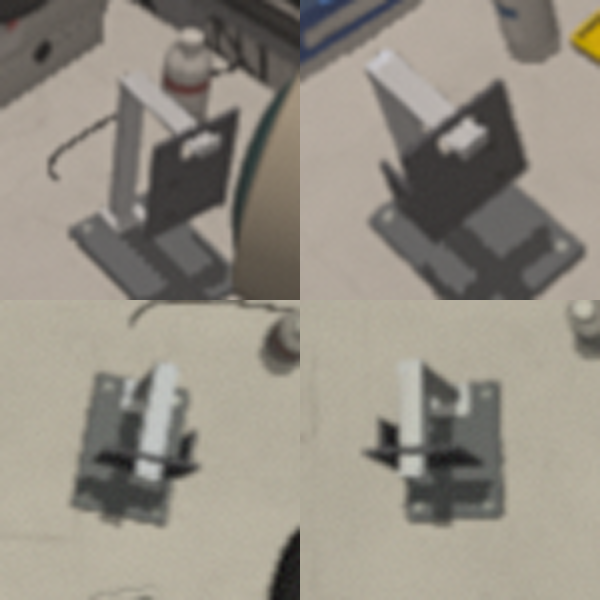

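View pics/z2.png

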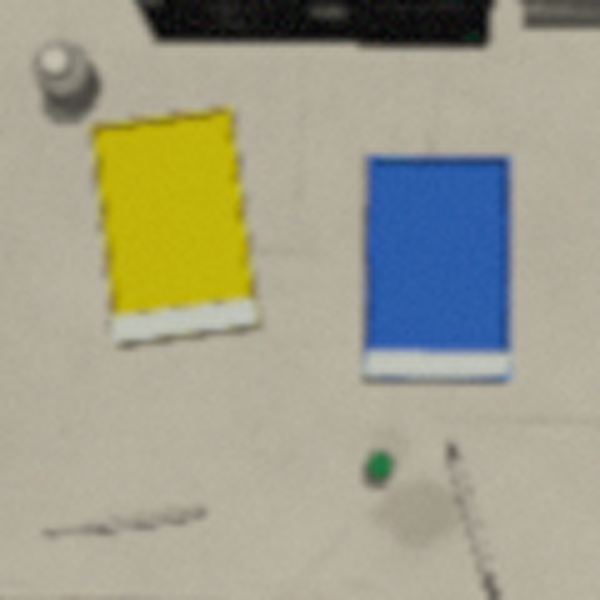

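```bash
cat > fit.py <<'E'
from h import *
from scipy.optimize import minimize
import itertools
S=4
def box(x0,x1,y0,y1,z0,z1): return np.array(list(itertools.product([x0,x1],[y0,y1],[z0,z1])))
def hullmask(p,pts,img):
    uv=proj(p,pts); hull=cv2.convexHull(((uv+0.5)*S*16).astype(np.int32))
    cv2.fillConvexPoly(img,hull,1.0,shift=4)
def render(p,boxes,T,holes=()):
    img=np.zeros((384*S,512*S),np.float32)
    for b in boxes: hullmask(p,b@T[:3,:3].T+T[:3,3],img)
    for h in holes:
        uv=proj(p,h@T[:3,:3].T+T[:3,3]); cv2.fillConvexPoly(img,cv2.convexHull(((uv+.5)*S*16).astype(np.int32)),0.0,shift=4)
    return cv2.resize(img,(512,384),interpolation=cv2.INTER_AREA)
def Tz(x,y,z,yaw):
    c,s=np.cos(yaw),np.sin(yaw); T=np.eye(4); T[:3,:3]=[[c,-s,0],[s,c,0],[0,0,1]]; T[:3,3]=[x,y,z]; return T
def fit(views,boxes,x0,mk,holes=(),step=None):
    def cost(x):
        return sum(np.abs(render(p,boxes,mk(x),holes)-m).sum() for p,m in views)
    x0=np.array(x0,float); sim=[x0]+[x0+np.eye(len(x0))[i]*step[i] for i in range(len(x0))]
    r=minimize(cost,x0,method='Nelder-Mead',options=dict(initial_simplex=sim,xatol=1e-4,fatol=.05,maxiter=300)); return r.x,r.fun
E
python3 - <<'E'
from fit import *
P={n:shot(n) for n in ['scene','top']}
import pickle
M={}
tray=[box(-.085,.085,-.055,.055,0,.012),box(-.085,-.065,-.055,.055,.012,.017)]
pl=box(-.0025,.0025,-.04,.04,-.05,.05)
def fl(s): return box(.0025,.0375,*( (-.04,-.035) if s<0 else (.035,.04)),-.05,.005)
hole=box(0,0,-.014,.014,.02,.042)
for l,bx,g,hs in [('blue_tray',tray,(.555,-.085,0,0),()),('yellow_tray',tray,(.587,.116,0,.1),()),('left_bracket',[pl,fl(-1)],(.503,-.292,.118,0),()),('right_bracket',[pl,fl(1)],(.545,.32,.118,0),())]:
    vs=[]
    for n in P:
        rs=robot.regions_of(l,P[n])
        best=None
        for r in rs:
            m=r['region']; ys,xs=np.nonzero(m); uv=proj(P[n],[g[:3]])[0]; d=np.hypot(xs.mean()-uv[0],ys.mean()-uv[1])
            print(l,n,round(r['confidence'],2),m.sum(),round(d,1))
            if d<9 and best is None: best=m
        if best is not None: vs.append((n,best)); M[l,n]=best
    for sel in [['scene'],['top'],['scene','top']]:
        v=[(P[n],m.astype(np.float32)) for n,m in vs if n in sel]
        if not v: continue
        if 'tray' in l: x,f=fit(v,bx,[g[0],g[1],g[3]],lambda x:Tz(x[0],x[1],0,x[2]),step=[.01,.01,.1])
        else: x,f=fit(v,bx,[g[0],g[1],g[2],g[3]],lambda x:Tz(*x),step=[.01,.01,.01,.15])
        print(l,sel,np.round(x,4),f)
pickle.dump((P,M),open('pm.pkl','wb'))
E
```

```text
blue_tray scene 0.8 1621 1.4
blue_tray top 0.94 1320 0.7
blue_tray top 0.53 116 117.2
blue_tray ['scene'] [ 0.5588 -0.0869  0.0083] 58.375
blue_tray ['top'] [ 0.5552 -0.0872  0.0139] 23.3125
blue_tray ['scene', 'top'] [ 0.5562 -0.0871  0.0068] 107.3125
yellow_tray scene 0.79 1926 1.2
yellow_tray top 0.81 1323 1.3
yellow_tray ['scene'] [0.5856 0.1149 0.1551] 53.25
yellow_tray ['top'] [0.5828 0.1141 0.1649] 43.75
yellow_tray ['scene', 'top'] [0.5839 0.1145 0.1597] 112.8125
left_bracket scene 0.8 494 0.8
left_bracket top 0.63 165 3.7
left_bracket ['scene'] [ 0.4976 -0.2811  0.1305 -0.1909] 67.1875
left_bracket ['top'] [ 0.4998 -0.2912  0.1297 -0.1987] 46.5
left_bracket ['scene', 'top'] [ 0.5026 -0.2902  0.1219 -0.2001] 137.0625
right_bracket scene 0.69 735 4.1
right_bracket ['scene'] [0.5466 0.325  0.1182 0.0281] 138.5625
right_bracket ['scene', 'top'] [0.5466 0.325  0.1182 0.0281] 138.5625
```

```bash
python3 -m crank '[{"travel":[0.288,0.165,0],"rot":[0,0,55.7],"gripper":0},{"travel":[0.288,0.165,0],"rot":[0,0,55.7],"gripper":0},{"travel":[0.288,0.165,0],"rot":[0,0,55.7],"gripper":0},{"travel":[0.288,0.165,0],"rot":[0,0,55.7],"gripper":0},{"travel":[0.288,0.165,0],"rot":[0,0,55.7],"gripper":0},{"travel":[0.288,0.165,0],"rot":[0,0,55.7],"gripper":0},{"travel":[0.288,0.165,0],"rot":[0,0,55.7],"gripper":0},{"travel":[0.288,0.165,0],"rot":[0,0,55.7],"gripper":0}]' 60
python3 - <<'E'
from h import *
s=robot.state(); print({k:np.round(v,4).tolist() for k,v in s.items()})
p=shot('scene','s1.png');q=shot('top','t1.png')
f=lambda i,x,y,s,z:cv2.resize(i[y:y+s,x:x+s],None,fx=z,fy=z,interpolation=cv2.INTER_CUBIC)
cv2.imwrite('pics/z3.png',np.hstack([f(p['image'],250,90,130,3),f(q['image'],265,150,130,3)]))
E
```

```text
clock: 2.7
eef_pos: [0.4995, -0.3142, 0.404]
tcp_rot: [[0.182, 0.983, 0.0], [0.983, -0.182, 0.001], [0.001, -0.0, -1.0]]
wrist_force: [-1.1, -0.7, 0.9]
width: 0.996
{'clock': 2.7, 'joint_positions': [-0.6242, 0.2375, 1.1982, 0.0009, 1.7065, -0.4411], 'joint_velocities': [-0.0683, -0.0361, 0.038, -0.0258, 0.0054, 0.0223], 'joint_torque': [1.6695, -45.4053, -36.8935, 0.2275, -0.0552, -0.2112], 'eef_pos': [0.4995, -0.3142, 0.404], 'tcp_rot': [[0.1819, 0.9833, 0.0], [0.9833, -0.1819, 0.0011], [0.0011, -0.0002, -1.0]], 'wrist_force': [-1.1341, -0.6556, 0.8835], 'torque': [0.0079, 0.0019, -0.0322], 'width': 0.9962}
```

View pics/z3.png

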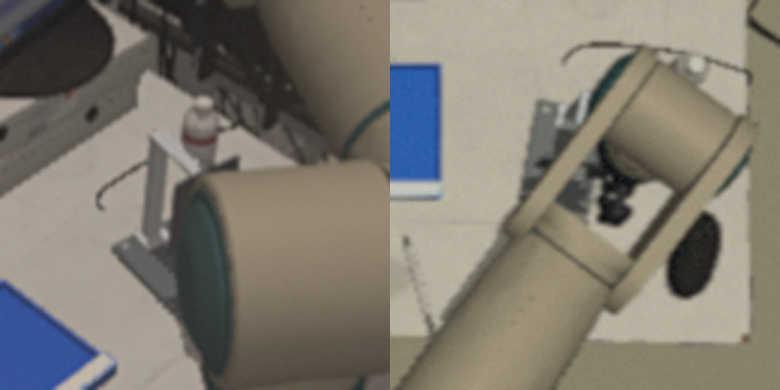

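The arm hides the grasp in both views, so I descend on the measured numbers.

```bash
python3 -m crank '[{"travel":[0,0,-0.03],"rot":[0,0,0],"gripper":0},{"travel":[0,0,-0.06],"rot":[0,0,0],"gripper":0},{"travel":[0,0,-0.08],"rot":[0,0,0],"gripper":0},{"travel":[0,0,-0.096],"rot":[0,0,0],"gripper":0},{"travel":[0,0,-0.096],"rot":[0,0,0],"gripper":0.3},{"travel":[0,0,-0.096],"rot":[0,0,0],"gripper":0.6},{"travel":[0,0,-0.096],"rot":[0,0,0],"gripper":1},{"travel":[0,0,-0.096],"rot":[0,0,0],"gripper":1}]' 60

```

```text
clock: 3.6
eef_pos: [0.4967, -0.317, 0.3101]
tcp_rot: [[0.189, 0.982, 0.002], [0.982, -0.189, -0.001], [-0.001, 0.002, -1.0]]
wrist_force: [0.5, -0.2, -0.0]
width: 0.331
```

```bash
python3 -m crank '[{"travel":[0,0,0],"rot":[0,0,0],"gripper":1},{"travel":[0,0,0],"rot":[0,0,0],"gripper":1},{"travel":[0,0,0],"rot":[0,0,0],"gripper":1},{"travel":[0,0,0],"rot":[0,0,0],"gripper":1},{"travel":[0,0,0],"rot":[0,0,0],"gripper":1},{"travel":[0,0,0],"rot":[0,0,0],"gripper":1},{"travel":[0,0,0],"rot":[0,0,0],"gripper":1},{"travel":[0,0,0],"rot":[0,0,0],"gripper":1}]' 60

```

```text
clock: 4.4
eef_pos: [0.4968, -0.3168, 0.3095]
tcp_rot: [[0.189, 0.982, 0.001], [0.982, -0.189, -0.001], [-0.0, 0.001, -1.0]]
wrist_force: [0.1, -0.5, 4.7]
width: 0.049
```

```bash
python3 -m crank '[{"travel":[0,0,0.007],"rot":[0,0,0],"gripper":1},{"travel":[0,0,0.013],"rot":[0,0,0],"gripper":1},{"travel":[0,0,0.013],"rot":[0,0,0],"gripper":1},{"travel":[0,0,0.013],"rot":[0,0,0],"gripper":1},{"travel":[-0.020,0.004,0.013],"rot":[0,0,0],"gripper":1},{"travel":[-0.044,0.0085,0.013],"rot":[0,0,0],"gripper":1},{"travel":[-0.07,0.0135,0.013],"rot":[0,0,0],"gripper":1},{"travel":[-0.09,0.017,0.013],"rot":[0,0,0],"gripper":1}]'
python3 - <<'E'
from h import *
p=shot('scene','s2.png')
f=lambda i,x,y,s,z:cv2.resize(i[y:y+s,x:x+s],None,fx=z,fy=z,interpolation=cv2.INTER_CUBIC)
cv2.imwrite('pics/z4.png',f(p['image'],240,90,150,4))
print(robot.state()['joint_positions'])
E
```

```text
clock: 5.2
eef_pos: [0.4055, -0.2994, 0.3212]
tcp_rot: [[0.189, 0.982, -0.001], [0.982, -0.189, 0.001], [0.0, -0.001, -1.0]]
wrist_force: [0.4, -0.0, -1.0]
width: 0.047
[-7.10868447e-01  3.22609942e-02  1.58875245e+00 -8.35494209e-04
  1.52289229e+00 -5.20220081e-01]
```

View pics/z4.png

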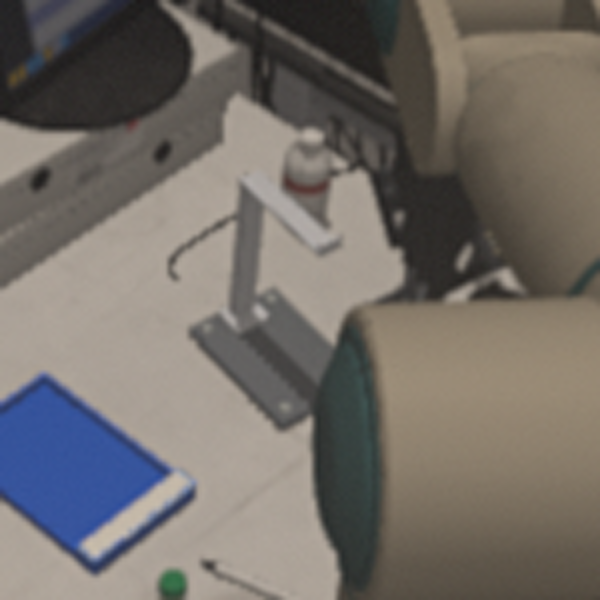

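```bash
cat > kin.py <<'E'
import numpy as np
from scipy.optimize import least_squares
D=[([-1.232,.0525,1.4015],[.209,-.482,.4045]),([-.6242,.2375,1.1982],[.4995,-.3142,.404]),([-.71087,.03226,1.58875],[.4055,-.2994,.3212])]
def res(b):
    a1,a2,a3,H=b; out=[]
    for (j1,j2,j3),(x,y,z) in D:
        r=x*np.cos(j1)+y*np.sin(j1)
        out+=[a1+a2*np.sin(j2)+a3*np.sin(j2+j3)-r,H+a2*np.cos(j2)+a3*np.cos(j2+j3)-z]
    return out
if __name__=='__main__':
    s=least_squares(res,[0,.35,.4,.1]);print(s.x,np.round(s.fun,4))
E
python3 kin.py
```

```text
[-0.00659579  0.41080089  0.50421416 -0.06391688] [-0.0083  0.0006  0.0007 -0.0007  0.0076  0.0002]
```

```bash
python3 -m crank '[{"travel":[0,0.02,0.03],"rot":[0,0,0],"gripper":1},{"travel":[0,0.06,0.04],"rot":[0,0,5],"gripper":1},{"travel":[0,0.106,0.04],"rot":[0,0,11.5],"gripper":1},{"travel":[0,0.15,0.04],"rot":[0,0,11.5],"gripper":1},{"travel":[0,0.186,0.04],"rot":[0,0,11.5],"gripper":1},{"travel":[0,0.186,0.04],"rot":[0,0,11.5],"gripper":1},{"travel":[0,0.186,0.04],"rot":[0,0,11.5],"gripper":1},{"travel":[0,0.186,0.04],"rot":[0,0,11.5],"gripper":1}]'
python3 -m crank '[{"travel":[0.006,0,0],"rot":[0,-8,0],"gripper":1},{"travel":[0.012,0,0],"rot":[0,-16,0],"gripper":1},{"travel":[0.018,0,-0.02],"rot":[0,-24,0],"gripper":1},{"travel":[0.024,0,-0.04],"rot":[0,-32,0],"gripper":1},{"travel":[0.032,0,-0.07],"rot":[0,-40,0],"gripper":1},{"travel":[0.04,0,-0.1],"rot":[0,-45,0],"gripper":1},{"travel":[0.04,0,-0.1],"rot":[0,-45,0],"gripper":1},{"travel":[0.04,0,-0.1],"rot":[0,-45,0],"gripper":1}]'
python3 - <<'E'
from h import *
p=shot('scene','s3.png')
f=lambda i,x,y,s,z:cv2.resize(i[y:y+s,x:x+s],None,fx=z,fy=z,interpolation=cv2.INTER_CUBIC)
cv2.imwrite('pics/z5.png',f(p['image'],180,120,180,3))
print(np.round(robot.state()['joint_positions'],4).tolist())
E
```

```text
clock: 6.05
eef_pos: [0.4068, -0.1143, 0.3616]
tcp_rot: [[-0.01, 1.0, -0.0], [1.0, 0.01, -0.0], [-0.0, -0.0, -1.0]]
wrist_force: [0.2, -0.3, -1.4]
width: 0.046
clock: 6.85
eef_pos: [0.4466, -0.1145, 0.2618]
tcp_rot: [[-0.007, 0.709, 0.705], [1.0, 0.01, -0.0], [-0.007, 0.705, -0.709]]
wrist_force: [-0.1, -0.3, -0.2]
width: 0.05
[-0.3938, -0.2105, 2.0029, 0.4593, 0.6558, -0.6701]
```

View pics/z5.png

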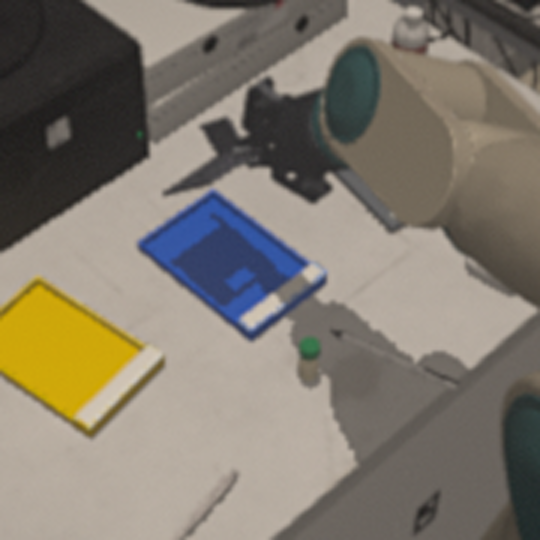

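```bash
python3 -m crank '[{"travel":[0,0,-0.03],"rot":[0,0,0],"gripper":1},{"travel":[0,0,-0.06],"rot":[0,0,0],"gripper":1},{"travel":[0,0,-0.073],"rot":[0,0,0],"gripper":1},{"travel":[0,0,-0.073],"rot":[0,0,0],"gripper":1},{"travel":[0,0,-0.073],"rot":[0,0,0],"gripper":1},{"travel":[0,0,-0.073],"rot":[0,0,0],"gripper":1},{"travel":[0,0,-0.073],"rot":[0,0,0],"gripper":1},{"travel":[0,0,-0.073],"rot":[0,0,0],"gripper":1}]'
python3 - <<'E'
from h import *
p=shot('scene','s4.png')
f=lambda i,x,y,s,z:cv2.resize(i[y:y+s,x:x+s],None,fx=z,fy=z,interpolation=cv2.INTER_CUBIC)
cv2.imwrite('pics/z6.png',f(p['image'],200,140,150,4))
print(np.round(robot.state()['joint_positions'],4).tolist())
E
```

```text
clock: 7.7
eef_pos: [0.447, -0.1138, 0.1897]
tcp_rot: [[-0.008, 0.706, 0.708], [1.0, 0.011, -0.0], [-0.008, 0.708, -0.706]]
wrist_force: [-0.8, -0.6, -1.0]
width: 0.044
[-0.3926, -0.0781, 2.0541, 0.6052, 0.4957, -0.8424]
```

View pics/z6.png

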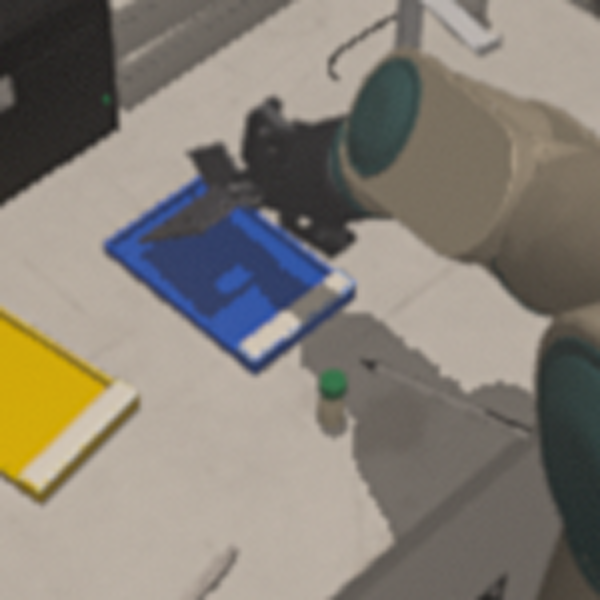

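```bash
python3 -m crank '[{"travel":[0,0,-0.005],"rot":[0,0,0],"gripper":1},{"travel":[0,0,-0.008],"rot":[0,0,0],"gripper":1},{"travel":[0,0,-0.010],"rot":[0,0,0],"gripper":1},{"travel":[0,0,-0.011],"rot":[0,0,0],"gripper":1},{"travel":[0,0,-0.012],"rot":[0,0,0],"gripper":1},{"travel":[0,0,-0.012],"rot":[0,0,0],"gripper":1},{"travel":[0,0,-0.012],"rot":[0,0,0],"gripper":1},{"travel":[0,0,-0.012],"rot":[0,0,0],"gripper":1}]'

```

```text
clock: 8.55
eef_pos: [0.4467, -0.1137, 0.1768]
tcp_rot: [[-0.008, 0.707, 0.707], [1.0, 0.011, 0.0], [-0.008, 0.707, -0.707]]
wrist_force: [0.3, 0.2, -0.3]
width: 0.053
```

```bash
python3 -m crank '[{"travel":[0,0,-0.002],"rot":[0,0,0],"gripper":0.9},{"travel":[0,0,-0.002],"rot":[0,0,0],"gripper":0.8},{"travel":[0,0,-0.002],"rot":[0,0,0],"gripper":0.7},{"travel":[0,0,-0.002],"rot":[0,0,0],"gripper":0.6},{"travel":[0,0,-0.002],"rot":[0,0,0],"gripper":0.5},{"travel":[0,0,-0.002],"rot":[0,0,0],"gripper":0.4},{"travel":[0,0,-0.002],"rot":[0,0,0],"gripper":0.3},{"travel":[0,0,-0.002],"rot":[0,0,0],"gripper":0.2}]'
python3 - <<'E'
from h import *
p=shot('scene','s5.png')
f=lambda i,x,y,s,z:cv2.resize(i[y:y+s,x:x+s],None,fx=z,fy=z,interpolation=cv2.INTER_CUBIC)
cv2.imwrite('pics/z7.png',f(p['image'],200,140,150,4))
E
```

```text
clock: 9.35
eef_pos: [0.4467, -0.1137, 0.1747]
tcp_rot: [[-0.008, 0.707, 0.707], [1.0, 0.011, -0.0], [-0.008, 0.707, -0.707]]
wrist_force: [0.7, 0.6, -0.6]
width: 0.799
```

View pics/z7.png

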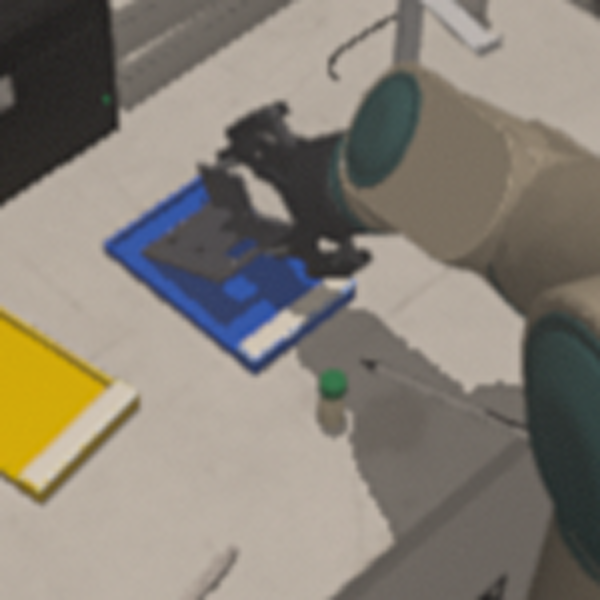

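```bash
python3 -m crank '[{"travel":[0,0,-0.003],"rot":[0,0,0],"gripper":0.1},{"travel":[0,0,-0.006],"rot":[0,0,0],"gripper":0.05},{"travel":[0,0,-0.006],"rot":[0,0,0],"gripper":0},{"travel":[-0.005,0,-0.003],"rot":[0,0,0],"gripper":0},{"travel":[-0.015,0,0.007],"rot":[0,0,0],"gripper":0},{"travel":[-0.03,0,0.02],"rot":[0,0,0],"gripper":0},{"travel":[-0.05,0,0.05],"rot":[0,0,0],"gripper":0},{"travel":[-0.06,0,0.09],"rot":[0,0,0],"gripper":0}]'
python3 - <<'E'
from h import *
p=shot('scene','s6.png');q=shot('top')
f=lambda i,x,y,s,z:cv2.resize(i[y:y+s,x:x+s],None,fx=z,fy=z,interpolation=cv2.INTER_CUBIC)
cv2.imwrite('pics/z8.png',np.hstack([f(p['image'],210,140,100,4),f(q['image'],220,140,100,4)]))
E
```

```text
clock: 10.2
eef_pos: [0.3849, -0.1134, 0.2638]
tcp_rot: [[-0.007, 0.71, 0.704], [1.0, 0.009, 0.001], [-0.006, 0.704, -0.71]]
wrist_force: [0.9, -0.1, 1.2]
width: 1.001
```

View pics/z8.png

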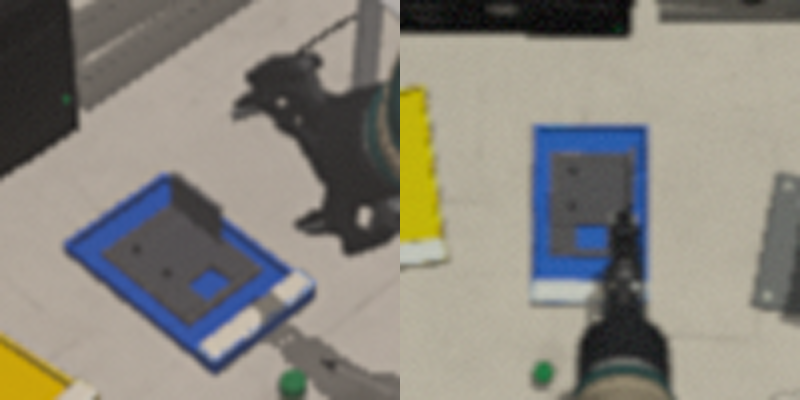

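The bracket lies flat, flange up, head toward the lip. Now I'll measure it against the tray.

```bash
python3 - <<'E'
from fit import *
P=[shot('scene'),shot('top')]
pl=box(-.0025,.0025,-.04,.04,-.05,.05); fl=box(.0025,.0375,-.04,-.035,-.05,.005)
def mk(x): # flat: z_b=-X', x_b=Z, y_b=Y'
    T=Tz(x[0],x[1],.0065,x[2]); R=np.array([[0,0,-1],[0,1,0],[1,0,0]],float); T[:3,:3]=T[:3,:3]@R; return T
for l in ['left_bracket_center','left_bracket_head','blue_tray']:
    for p in P:
        for d in robot.landmark_of(l,p)[:1]: print(l,round(d['confidence'],2),np.round(w(p,d['centre']),4))
for p in P:
    for r in robot.regions_of('left_bracket',p)[:2]:
        m=r['region'].astype(np.float32); ys,xs=np.nonzero(m); print(r['confidence'],m.sum(),xs.mean(),ys.mean())
        if np.hypot(*(proj(p,[[.568,-.09,.01]])[0]-[xs.mean(),ys.mean()]))<12:
            hole=box(.0025,.0025,-.014,.014,.02,.042)
            print(fit([(p,m)],[pl,fl],[.568,-.09,.0],mk,step=[.01,.01,.1],holes=[hole]))
E
```

```text
left_bracket_center 0.55 [ 0.5649 -0.0838  0.0035]
left_bracket_center 0.77 [ 0.5624 -0.0874  0.0098]
left_bracket_head 0.91 [ 0.5157 -0.0916  0.0053]
left_bracket_head 0.89 [ 0.5111 -0.0922  0.0076]
blue_tray 0.88 [ 0.5582 -0.0841 -0.001 ]
blue_tray 0.65 [ 0.5554 -0.0865 -0.0016]
0.59 735.0 255.09795918367348 202.6639455782313
(array([ 0.56792941, -0.08779557,  0.02380072]), np.float64(69.6875))
0.79 471.0 265.828025477707 188.78343949044586
(array([ 0.56471025, -0.08757378,  0.05563496]), np.float64(132.25))
```

```bash
python3 -m crank '[{"travel":[0.02,0,0.03],"rot":[0,8,0],"gripper":0},{"travel":[0.05,0,0.05],"rot":[0,16,0],"gripper":0},{"travel":[0.08,0,0.06],"rot":[0,24,0],"gripper":0},{"travel":[0.11,0,0.06],"rot":[0,32,0],"gripper":0},{"travel":[0.14,0,0.06],"rot":[0,40,0],"gripper":0},{"travel":[0.17,0,0.06],"rot":[0,45,0],"gripper":0},{"travel":[0.2,0,0.06],"rot":[0,45,0],"gripper":0},{"travel":[0.2,0,0.06],"rot":[0,45,0],"gripper":0.3}]'
python3 -m crank '[{"travel":[0,-0.01,0],"rot":[0,0,-8],"gripper":0.5},{"travel":[0,-0.01,0],"rot":[0,0,-16],"gripper":0.5},{"travel":[0,-0.01,0],"rot":[0,0,-24],"gripper":0.5},{"travel":[0,-0.01,0],"rot":[0,0,-32],"gripper":0.5},{"travel":[0,-0.01,0],"rot":[0,0,-40],"gripper":0.5},{"travel":[0,-0.01,0],"rot":[0,0,-48],"gripper":0.5},{"travel":[0,-0.01,0],"rot":[0,0,-56],"gripper":0.5},{"travel":[0,-0.01,0],"rot":[0,0,-64],"gripper":0.5}]'
python3 -m crank '[{"travel":[0,0,0],"rot":[0,0,-8],"gripper":0.5},{"travel":[0,0,-0.01],"rot":[0,0,-16],"gripper":0.5},{"travel":[0,0,-0.03],"rot":[0,0,-24],"gripper":0.5},{"travel":[0,0,-0.05],"rot":[0,0,-26],"gripper":0.5},{"travel":[0,0,-0.06],"rot":[0,0,-26],"gripper":0.5},{"travel":[0,0,-0.06],"rot":[0,0,-26],"gripper":0.5},{"travel":[0,0,-0.06],"rot":[0,0,-26],"gripper":0.5},{"travel":[0,0,-0.06],"rot":[0,0,-26],"gripper":0.5}]'
python3 - <<'E'
from h import *
p=shot('scene','s7.png');q=shot('top')
f=lambda i,x,y,s,z:cv2.resize(i[y:y+s,x:x+s],None,fx=z,fy=z,interpolation=cv2.INTER_CUBIC)
cv2.imwrite('pics/z9.png',np.hstack([f(p['image'],210,140,100,4),f(q['image'],220,140,100,4)]))
print(np.round(robot.state()['joint_positions'],4).tolist())
E
```

```text
clock: 11.6
eef_pos: [0.5891, -0.1134, 0.3223]
tcp_rot: [[-0.012, 1.0, -0.002], [1.0, 0.012, 0.001], [0.001, -0.002, -1.0]]
wrist_force: [0.3, 0.3, -0.2]
width: 0.857
clock: 12.4
eef_pos: [0.5863, -0.1238, 0.3244]
tcp_rot: [[0.897, 0.443, -0.001], [0.443, -0.897, 0.0], [-0.0, -0.0, -1.0]]
wrist_force: [-0.1, -0.4, -0.4]
width: 0.501
clock: 13.2
eef_pos: [0.587, -0.1238, 0.2662]
tcp_rot: [[1.0, 0.011, 0.002], [0.011, -1.0, -0.001], [0.002, 0.001, -1.0]]
wrist_force: [0.5, 0.0, -0.3]
width: 0.5
[-0.2694, 0.3437, 1.349, -0.0001, 1.4469, 1.2902]
```

View pics/z9.png

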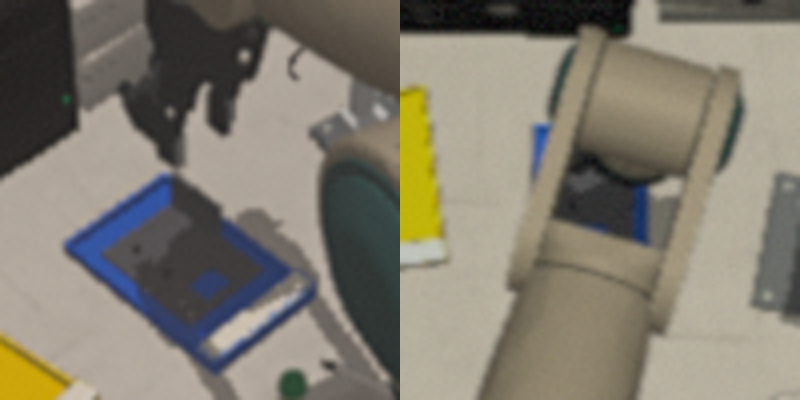

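```bash
python3 -m crank '[{"travel":[0,0,-0.03],"rot":[0,0,0],"gripper":0.5},{"travel":[0,-0.001,-0.06],"rot":[0,0,0],"gripper":0.5},{"travel":[0,-0.001,-0.075],"rot":[0,0,0],"gripper":0.5},{"travel":[0,-0.001,-0.075],"rot":[0,0,0],"gripper":0.5},{"travel":[0,-0.001,-0.075],"rot":[0,0,0],"gripper":0.6},{"travel":[0,-0.001,-0.075],"rot":[0,0,0],"gripper":0.7},{"travel":[0,-0.001,-0.075],"rot":[0,0,0],"gripper":0.8},{"travel":[0,-0.001,-0.075],"rot":[0,0,0],"gripper":0.9}]' 25
python3 -m crank '[{"travel":[0,0,0],"rot":[0,0,0],"gripper":1},{"travel":[0,0,0],"rot":[0,0,0],"gripper":1},{"travel":[0,0,0],"rot":[0,0,0],"gripper":1},{"travel":[0,0,0],"rot":[0,0,0],"gripper":1},{"travel":[0,0,0],"rot":[0,0,0],"gripper":1},{"travel":[0,0,0],"rot":[0,0,0],"gripper":1},{"travel":[0,0,0],"rot":[0,0,0],"gripper":1},{"travel":[0,0,0],"rot":[0,0,0],"gripper":1}]' 25
```

```text
clock: 14.1
eef_pos: [0.587, -0.1248, 0.1908]
tcp_rot: [[1.0, 0.011, 0.002], [0.011, -1.0, -0.001], [0.002, 0.001, -1.0]]
wrist_force: [-0.5, 0.0, 0.7]
width: 0.102
clock: 14.9
eef_pos: [0.587, -0.1248, 0.1907]
tcp_rot: [[1.0, 0.011, 0.001], [0.011, -1.0, -0.001], [0.001, 0.001, -1.0]]
wrist_force: [-1.0, 0.4, 5.6]
width: 0.053
```

```bash
python3 -m crank '[{"travel":[-0.008,0,0],"rot":[0,0,0],"gripper":1},{"travel":[-0.016,0,0],"rot":[0,0,0],"gripper":1},{"travel":[-0.024,0,0],"rot":[0,0,0],"gripper":1},{"travel":[-0.030,0,0],"rot":[0,0,0],"gripper":1},{"travel":[-0.034,0,0],"rot":[0,0,0],"gripper":1},{"travel":[-0.035,0,0],"rot":[0,0,0],"gripper":1},{"travel":[-0.036,0,0],"rot":[0,0,0],"gripper":1},{"travel":[-0.036,0,0],"rot":[0,0,0],"gripper":1}]'
python3 -m crank '[{"travel":[-0.001,0,0],"rot":[0,0,0],"gripper":1},{"travel":[-0.001,0,0],"rot":[0,0,0],"gripper":1},{"travel":[-0.002,0,0],"rot":[0,0,0],"gripper":1},{"travel":[-0.002,0,0],"rot":[0,0,0],"gripper":1},{"travel":[-0.003,0,0],"rot":[0,0,0],"gripper":1},{"travel":[-0.003,0,0],"rot":[0,0,0],"gripper":1},{"travel":[-0.004,0,0],"rot":[0,0,0],"gripper":1},{"travel":[-0.004,0,0],"rot":[0,0,0],"gripper":1}]'
```

```text
clock: 15.7
eef_pos: [0.5507, -0.1248, 0.1907]
tcp_rot: [[1.0, 0.011, 0.002], [0.011, -1.0, -0.001], [0.002, 0.001, -1.0]]
wrist_force: [2.7, -0.1, 5.4]
width: 0.051
clock: 16.5
eef_pos: [0.5469, -0.1248, 0.1907]
tcp_rot: [[1.0, 0.011, 0.003], [0.011, -1.0, -0.001], [0.003, 0.001, -1.0]]
wrist_force: [4.2, 0.0, 5.9]
width: 0.051
```

```bash
python3 -m crank '[{"travel":[-0.001,0,0],"rot":[0,0,0],"gripper":1},{"travel":[-0.001,0,0],"rot":[0,0,0],"gripper":1},{"travel":[-0.002,0,0],"rot":[0,0,0],"gripper":1},{"travel":[-0.002,0,0],"rot":[0,0,0],"gripper":1},{"travel":[-0.003,0,0],"rot":[0,0,0],"gripper":1},{"travel":[-0.003,0,0],"rot":[0,0,0],"gripper":1},{"travel":[-0.003,0,0],"rot":[0,0,0],"gripper":1},{"travel":[-0.003,0,0],"rot":[0,0,0],"gripper":1}]'
python3 - <<'E'
from h import *
p=shot('scene','s8.png');q=shot('top')
f=lambda i,x,y,s,z:cv2.resize(i[y:y+s,x:x+s],None,fx=z,fy=z,interpolation=cv2.INTER_CUBIC)
cv2.imwrite('pics/z10.png',np.hstack([f(p['image'],210,140,100,4),f(q['image'],220,140,100,4)]))
E
```

```text
clock: 17.3
eef_pos: [0.5453, -0.1247, 0.1916]
tcp_rot: [[1.0, 0.011, 0.01], [0.011, -1.0, -0.001], [0.01, 0.001, -1.0]]
wrist_force: [14.8, 0.9, 2.1]
width: 0.053
```

View pics/z10.png

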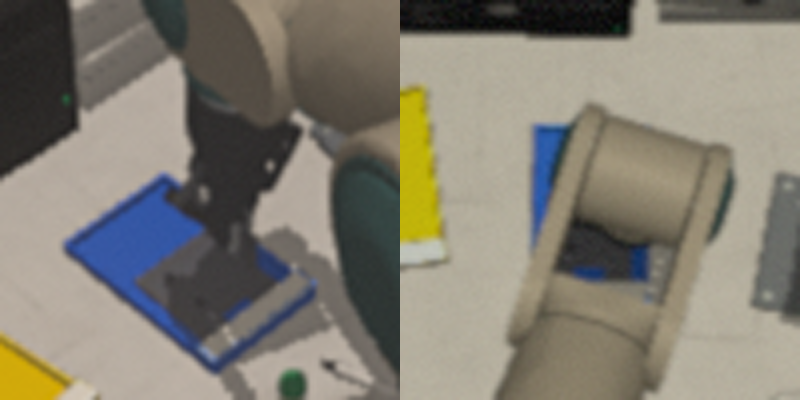

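```bash
python3 -m crank '[{"travel":[0,0,0],"rot":[0,0,0],"gripper":0.9},{"travel":[0,0,0],"rot":[0,0,0],"gripper":0.8},{"travel":[0,0,0],"rot":[0,0,0],"gripper":0.7},{"travel":[0,0,0],"rot":[0,0,0],"gripper":0.7},{"travel":[0,0,0.02],"rot":[0,0,0],"gripper":0.7},{"travel":[0,0,0.05],"rot":[0,0,0],"gripper":0.6},{"travel":[0,0.04,0.1],"rot":[0,0,0],"gripper":0.5},{"travel":[0,0.08,0.13],"rot":[0,0,0],"gripper":0.3}]'
python3 -m crank '[{"travel":[0,0.05,0.03],"rot":[0,0,8],"gripper":0},{"travel":[0,0.1,0.06],"rot":[0,0,16],"gripper":0},{"travel":[0,0.15,0.07],"rot":[0,0,24],"gripper":0},{"travel":[0,0.2,0.07],"rot":[0,0,32],"gripper":0},{"travel":[0,0.25,0.07],"rot":[0,0,40],"gripper":0},{"travel":[0,0.28,0.07],"rot":[0,0,48],"gripper":0},{"travel":[0,0.28,0.07],"rot":[0,0,56],"gripper":0},{"travel":[0,0.28,0.07],"rot":[0,0,64],"gripper":0}]'
python3 - <<'E'
from h import *
p=shot('scene','s9.png');q=shot('top','t9.png')
f=lambda i,x,y,s,z:cv2.resize(i[y:y+s,x:x+s],None,fx=z,fy=z,interpolation=cv2.INTER_CUBIC)
cv2.imwrite('pics/z11.png',np.hstack([f(p['image'],210,140,100,4),f(q['image'],220,140,100,4)]))
print(np.round(robot.state()['joint_positions'],4).tolist())
for l in ['left_bracket_center','right_bracket_center','right_bracket_head','stand_2','vial_green']:
    for pp in (p,q):
        for d in robot.landmark_of(l,pp)[:2]: print(l,round(d['confidence'],2),np.round(w(pp,d['centre']),4))
E
```

```text
clock: 18.2
eef_pos: [0.5434, -0.0555, 0.3125]
tcp_rot: [[1.0, 0.008, 0.0], [0.008, -1.0, -0.0], [0.0, 0.0, -1.0]]
wrist_force: [1.5, 0.9, -0.5]
width: 0.652
clock: 19.0
eef_pos: [0.5433, 0.2264, 0.3802]
tcp_rot: [[0.421, 0.907, -0.001], [0.907, -0.421, -0.001], [-0.001, -0.001, -1.0]]
wrist_force: [-0.1, -1.0, 0.7]
width: 1.001
[0.33, 0.2392, 1.243, -0.0002, 1.6605, 0.771]
left_bracket_center 0.85 [ 0.5283 -0.0847  0.0037]
left_bracket_center 0.95 [ 0.5247 -0.0894  0.0078]
left_bracket_center 0.63 [ 0.4741 -0.0896  0.0065]
right_bracket_center 0.95 [0.5485 0.3199 0.1158]
right_bracket_center 0.39 [ 0.4791 -0.0866  0.0049]
right_bracket_head 0.57 [0.5486 0.3257 0.1647]
right_bracket_head 0.46 [0.5873 0.113  0.0011]
stand_2 0.88 [ 0.5282  0.3217 -0.0044]
stand_2 0.87 [ 0.484  -0.2885  0.0017]
stand_2 0.68 [5.219e-01 3.231e-01 1.000e-04]
vial_green 0.66 [ 4.079e-01 -4.540e-02  3.000e-04]
vial_green 0.39 [ 0.4051 -0.0472 -0.0028]
```

View pics/z11.png

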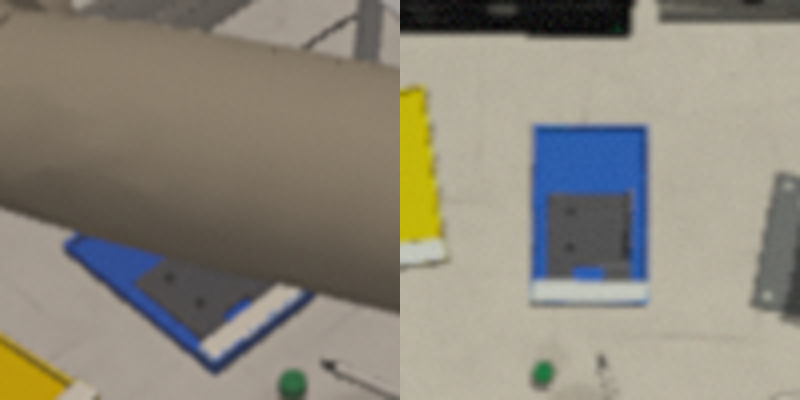

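View pics/s9.png

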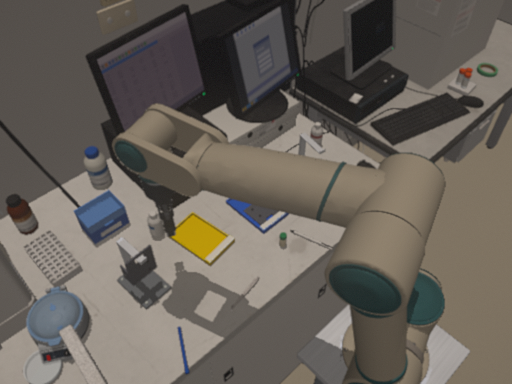

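```bash
python3 -m crank '[{"travel":[0,0.03,0],"rot":[0,0,8],"gripper":0},{"travel":[0,0.06,0],"rot":[0,0,16],"gripper":0},{"travel":[0,0.09,0],"rot":[0,0,24],"gripper":0},{"travel":[0.001,0.114,0],"rot":[0,0,26.6],"gripper":0},{"travel":[0.001,0.114,0],"rot":[0,0,26.6],"gripper":0},{"travel":[0.001,0.114,0],"rot":[0,0,26.6],"gripper":0},{"travel":[0.001,0.114,0],"rot":[0,0,26.6],"gripper":0},{"travel":[0.001,0.114,0],"rot":[0,0,26.6],"gripper":0}]' 60
python3 - <<'E'
from h import *
s=robot.state(); print(s['eef_pos'],s['tcp_rot'])
p=shot('scene','s10.png');q=shot('top','t10.png')
f=lambda i,x,y,s,z:cv2.resize(i[y:y+s,x:x+s],None,fx=z,fy=z,interpolation=cv2.INTER_CUBIC)
cv2.imwrite('pics/z12.png',np.hstack([f(p['image'],90,200,100,4),f(q['image'],110,130,100,4)]))
E
```

```text
clock: 20.4
eef_pos: [0.5449, 0.3378, 0.3812]
tcp_rot: [[-0.02, 1.0, 0.0], [1.0, 0.02, -0.0], [-0.0, 0.0, -1.0]]
wrist_force: [0.1, -0.1, -0.7]
width: 1.002
[0.54494055 0.33782291 0.3811663 ] [[-1.95917620e-02  9.99808022e-01  2.88000914e-04]
 [ 9.99808062e-01  1.95917753e-02 -4.33750317e-05]
 [-4.90091538e-05  2.87095842e-04 -9.99999958e-01]]
```

View pics/z12.png

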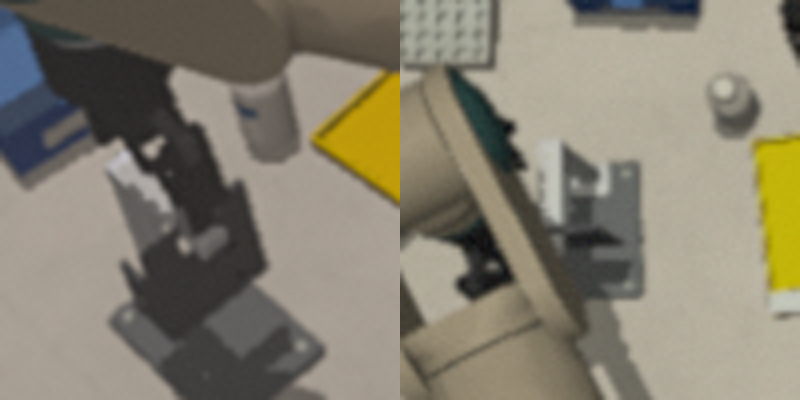

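```bash
python3 -m crank '[{"travel":[0,0.011,0],"rot":[0,0,0.6],"gripper":0},{"travel":[0,0.011,-0.02],"rot":[0,0,0.6],"gripper":0},{"travel":[0,0.011,-0.05],"rot":[0,0,0.6],"gripper":0},{"travel":[0,0.011,-0.072],"rot":[0,0,0.6],"gripper":0},{"travel":[0,0.011,-0.072],"rot":[0,0,0.6],"gripper":0},{"travel":[0,0.011,-0.072],"rot":[0,0,0.6],"gripper":0.5},{"travel":[0,0.011,-0.072],"rot":[0,0,0.6],"gripper":1},{"travel":[0,0.011,-0.072],"rot":[0,0,0.6],"gripper":1}]' 60
python3 -m crank '[{"travel":[0,0,0],"rot":[0,0,0],"gripper":1},{"travel":[0,0,0],"rot":[0,0,0],"gripper":1},{"travel":[0,0,0],"rot":[0,0,0],"gripper":1},{"travel":[0,0,0],"rot":[0,0,0],"gripper":1},{"travel":[0,0,0],"rot":[0,0,0],"gripper":1},{"travel":[0,0,0],"rot":[0,0,0],"gripper":1},{"travel":[0,0,0],"rot":[0,0,0],"gripper":1},{"travel":[0,0,0],"rot":[0,0,0],"gripper":1}]'
python3 - <<'E'
from h import *
p=shot('scene','s11.png');q=shot('top','t11.png')
f=lambda i,x,y,s,z:cv2.resize(i[y:y+s,x:x+s],None,fx=z,fy=z,interpolation=cv2.INTER_CUBIC)
cv2.imwrite('pics/z13.png',np.hstack([f(p['image'],90,200,100,4),f(q['image'],110,130,100,4)]))
E
```

```text
clock: 21.3
eef_pos: [0.5449, 0.35, 0.3109]
tcp_rot: [[-0.032, 0.999, 0.003], [0.999, 0.032, 0.002], [0.001, 0.003, -1.0]]
wrist_force: [-0.3, -0.5, -0.3]
width: 0.513
clock: 22.1
eef_pos: [0.5448, 0.3498, 0.3094]
tcp_rot: [[-0.032, 0.999, 0.001], [0.999, 0.032, 0.0], [0.0, 0.001, -1.0]]
wrist_force: [-1.0, -1.3, 4.3]
width: 0.049
```

View pics/z13.png

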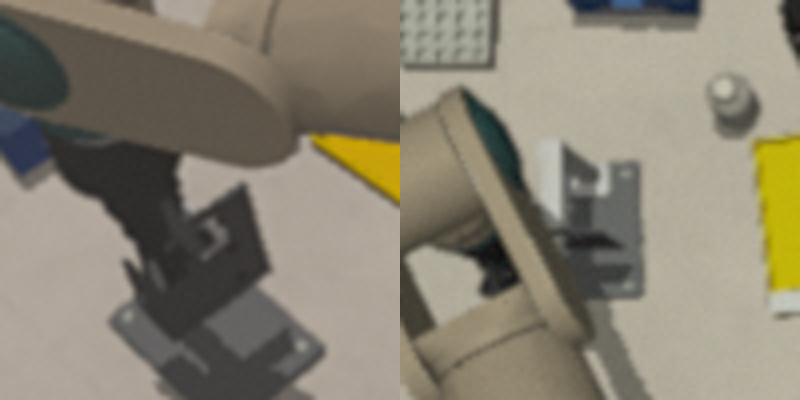

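```bash
python3 -m crank '[{"travel":[0,0,0.007],"rot":[0,0,0],"gripper":1},{"travel":[0,0,0.013],"rot":[0,0,0],"gripper":1},{"travel":[0,0,0.013],"rot":[0,0,0],"gripper":1},{"travel":[0,0,0.013],"rot":[0,0,0],"gripper":1},{"travel":[-0.020,-0.0006,0.013],"rot":[0,0,0],"gripper":1},{"travel":[-0.045,-0.0014,0.013],"rot":[0,0,0],"gripper":1},{"travel":[-0.07,-0.0022,0.013],"rot":[0,0,0],"gripper":1},{"travel":[-0.09,-0.003,0.013],"rot":[0,0,0],"gripper":1}]'
python3 - <<'E'
from h import *
p=shot('scene','s12.png');q=shot('top','t12.png')
f=lambda i,x,y,s,z:cv2.resize(i[y:y+s,x:x+s],None,fx=z,fy=z,interpolation=cv2.INTER_CUBIC)
cv2.imwrite('pics/z14.png',np.hstack([f(p['image'],90,200,100,4),f(q['image'],110,130,100,4)]))
print(robot.state()['eef_pos'])
E
```

```text
clock: 23.0
eef_pos: [0.4535, 0.3467, 0.3214]
tcp_rot: [[-0.032, 0.999, -0.001], [0.999, 0.032, -0.0], [-0.0, -0.001, -1.0]]
wrist_force: [-0.6, 0.2, -0.2]
width: 0.044
[0.4530271  0.34701216 0.32173862]
```

View pics/z14.png

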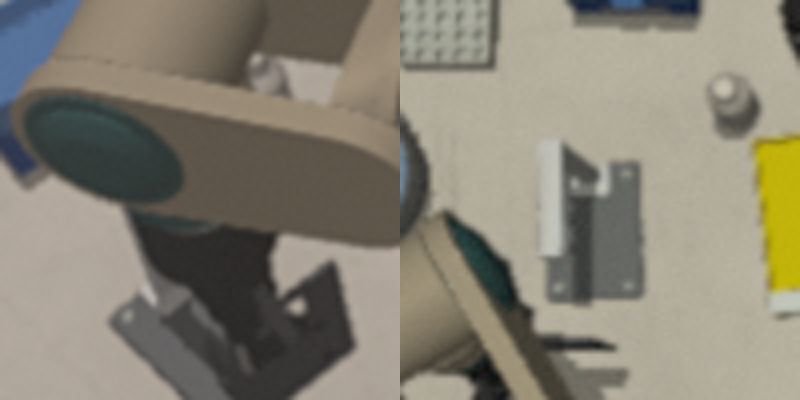

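```bash
python3 -m crank '[{"travel":[-0.005,-0.02,0.03],"rot":[0,0,0],"gripper":1},{"travel":[-0.01,-0.06,0.04],"rot":[0,0,3],"gripper":1},{"travel":[-0.02,-0.105,0.04],"rot":[0,0,7.3],"gripper":1},{"travel":[-0.024,-0.15,0.04],"rot":[0,0,7.3],"gripper":1},{"travel":[-0.024,-0.195,0.04],"rot":[0,0,7.3],"gripper":1},{"travel":[-0.024,-0.223,0.04],"rot":[0,0,7.3],"gripper":1},{"travel":[-0.024,-0.223,0.04],"rot":[0,0,7.3],"gripper":1},{"travel":[-0.024,-0.223,0.04],"rot":[0,0,7.3],"gripper":1}]'
python3 -m crank '[{"travel":[0.006,0,0],"rot":[1.28,-7.9,0],"gripper":1},{"travel":[0.012,0,0],"rot":[2.56,-15.8,0],"gripper":1},{"travel":[0.018,0,-0.02],"rot":[3.84,-23.7,0],"gripper":1},{"travel":[0.024,0,-0.04],"rot":[5.1,-31.6,0],"gripper":1},{"travel":[0.032,0,-0.07],"rot":[6.4,-39.5,0],"gripper":1},{"travel":[0.042,0,-0.1],"rot":[7.2,-44.4,0],"gripper":1},{"travel":[0.042,0,-0.1],"rot":[7.2,-44.4,0],"gripper":1},{"travel":[0.042,0,-0.1],"rot":[7.2,-44.4,0],"gripper":1}]'
python3 - <<'E'
from h import *
p=shot('scene','s13.png')
f=lambda i,x,y,s,z:cv2.resize(i[y:y+s,x:x+s],None,fx=z,fy=z,interpolation=cv2.INTER_CUBIC)
cv2.imwrite('pics/z15.png',f(p['image'],130,140,150,4))
print(robot.state()['joint_positions'])
for l in ['yellow_tray']:
    for d in robot.landmark_of(l,p)[:2]: print(l,round(d['confidence'],2),np.round(w(p,d['centre']),4))
E
```

```text
clock: 23.9
eef_pos: [0.4311, 0.1233, 0.362]
tcp_rot: [[-0.157, 0.988, 0.0], [0.988, 0.157, 0.0], [0.0, 0.0, -1.0]]
wrist_force: [0.6, 0.1, -0.9]
width: 0.05
clock: 24.7
eef_pos: [0.4727, 0.1246, 0.2618]
tcp_rot: [[-0.16, 0.701, 0.695], [0.987, 0.113, 0.114], [0.001, 0.704, -0.71]]
wrist_force: [0.6, -0.8, -0.2]
width: 0.049
[ 0.18541763 -0.13086849  1.93332867 -0.03138062  0.55488101  0.04520091]
yellow_tray 0.72 [0.5916 0.1144 0.0047]
```

View pics/z15.png

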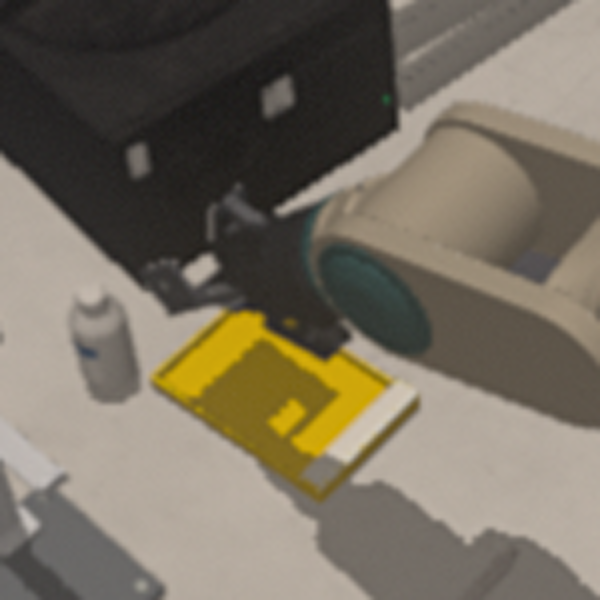

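```bash
python3 -m crank '[{"travel":[0,0,-0.03],"rot":[0,0,0],"gripper":1},{"travel":[0,0,-0.055],"rot":[0,0,0],"gripper":1},{"travel":[0,0,-0.070],"rot":[0,0,0],"gripper":1},{"travel":[0,0,-0.077],"rot":[0,0,0],"gripper":1},{"travel":[0,0,-0.082],"rot":[0,0,0],"gripper":1},{"travel":[0,0,-0.085],"rot":[0,0,0],"gripper":1},{"travel":[0,0,-0.085],"rot":[0,0,0],"gripper":1},{"travel":[0,0,-0.085],"rot":[0,0,0],"gripper":1}]'
python3 - <<'E'
from h import *
p=shot('scene','s14.png')
f=lambda i,x,y,s,z:cv2.resize(i[y:y+s,x:x+s],None,fx=z,fy=z,interpolation=cv2.INTER_CUBIC)
cv2.imwrite('pics/z16.png',f(p['image'],130,170,120,5))
print(robot.state()['joint_positions'])
E
```

```text
clock: 25.6
eef_pos: [0.473, 0.1239, 0.1778]
tcp_rot: [[-0.159, 0.697, 0.699], [0.987, 0.112, 0.113], [0.001, 0.708, -0.706]]
wrist_force: [-0.2, -0.4, 0.5]
width: 0.053
[ 0.18416343  0.0207219   1.98638547 -0.04845447  0.34858198  0.06366623]
```

View pics/z16.png

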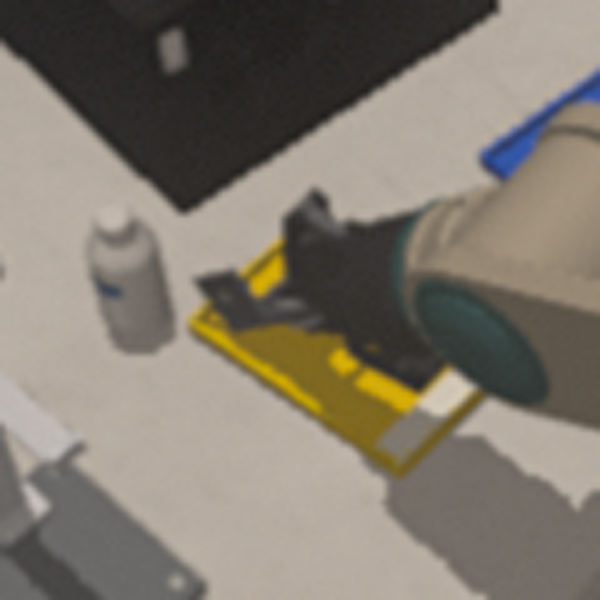

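Tail is just above the floor, clear of the bottle. Open gradually, as before.

```bash
python3 -m crank '[{"travel":[0,0,-0.003],"rot":[0,0,0],"gripper":0.9},{"travel":[0,0,-0.003],"rot":[0,0,0],"gripper":0.8},{"travel":[0,0,-0.003],"rot":[0,0,0],"gripper":0.7},{"travel":[0,0,-0.003],"rot":[0,0,0],"gripper":0.6},{"travel":[0,0,-0.003],"rot":[0,0,0],"gripper":0.5},{"travel":[0,0,-0.003],"rot":[0,0,0],"gripper":0.4},{"travel":[0,0,-0.003],"rot":[0,0,0],"gripper":0.3},{"travel":[0,0,-0.003],"rot":[0,0,0],"gripper":0.2}]'
python3 -m crank '[{"travel":[0,0,-0.003],"rot":[0,0,0],"gripper":0.1},{"travel":[0,0,-0.005],"rot":[0,0,0],"gripper":0.05},{"travel":[0,0,-0.005],"rot":[0,0,0],"gripper":0},{"travel":[-0.005,-0.001,-0.003],"rot":[0,0,0],"gripper":0},{"travel":[-0.015,-0.0024,0.007],"rot":[0,0,0],"gripper":0},{"travel":[-0.03,-0.005,0.02],"rot":[0,0,0],"gripper":0},{"travel":[-0.05,-0.008,0.05],"rot":[0,0,0],"gripper":0},{"travel":[-0.06,-0.01,0.09],"rot":[0,0,0],"gripper":0}]'
python3 - <<'E'
from fit import *
p=shot('scene','s15.png');q=shot('top')
f=lambda i,x,y,s,z:cv2.resize(i[y:y+s,x:x+s],None,fx=z,fy=z,interpolation=cv2.INTER_CUBIC)
cv2.imwrite('pics/z17.png',np.hstack([f(p['image'],150,180,100,4),f(q['image'],170,140,100,4)]))
pl=box(-.0025,.0025,-.04,.04,-.05,.05); fl=box(.0025,.0375,.035,.04,-.05,.005)
def mk(x):
    T=Tz(x[0],x[1],.0065,x[2]); R=np.array([[0,0,-1],[0,1,0],[1,0,0]],float); T[:3,:3]=T[:3,:3]@R; return T
P=[p,q]
for l in ['right_bracket_center','right_bracket_head','yellow_tray','left_bracket_center']:
    for p in P:
        for d in robot.landmark_of(l,p)[:2]: print(l,round(d['confidence'],2),np.round(w(p,d['centre']),4))
for p in P:
    for r in robot.regions_of('right_bracket',p)[:3]:
        m=r['region'].astype(np.float32); ys,xs=np.nonzero(m); print(r['confidence'],m.sum(),xs.mean(),ys.mean())
        if np.hypot(*(proj(p,[[.59,.12,.01]])[0]-[xs.mean(),ys.mean()]))<12:
            hole=box(.0025,.0025,-.014,.014,.02,.042)
            print(fit([(p,m)],[pl,fl],[.59,.115,.16],mk,step=[.01,.01,.1],holes=[hole]))
E
```

```text
clock: 26.45
eef_pos: [0.4727, 0.1238, 0.1739]
tcp_rot: [[-0.159, 0.698, 0.698], [0.987, 0.112, 0.113], [0.001, 0.707, -0.707]]
wrist_force: [0.2, -0.3, 0.2]
width: 0.797
clock: 27.25
eef_pos: [0.4108, 0.1135, 0.2628]
tcp_rot: [[-0.159, 0.702, 0.694], [0.987, 0.112, 0.113], [0.001, 0.703, -0.711]]
wrist_force: [1.2, -0.3, 0.5]
width: 0.995
right_bracket_center 0.62 [0.5963 0.1137 0.004 ]
right_bracket_center 0.98 [0.589  0.1114 0.0028]
right_bracket_head 0.64 [0.546  0.1116 0.0049]
right_bracket_head 0.97 [0.5427 0.1096 0.0039]
right_bracket_head 0.69 [0.5212 0.3217 0.0009]
yellow_tray 0.62 [0.5892 0.1173 0.0025]
yellow_tray 0.16 [0.5953 0.1141 0.0036]
yellow_tray 0.88 [ 0.5841  0.1153 -0.0019]
left_bracket_center 0.58 [ 0.5256 -0.089   0.0074]
0.56 672.0 195.30505952380952 235.13095238095238
(array([0.59619016, 0.11797425, 0.14530572]), np.float64(102.625))
0.77 461.0 212.70715835141 180.27765726681127
(array([0.5928962, 0.1181768, 0.1488785]), np.float64(84.6875))
```

View pics/z17.png

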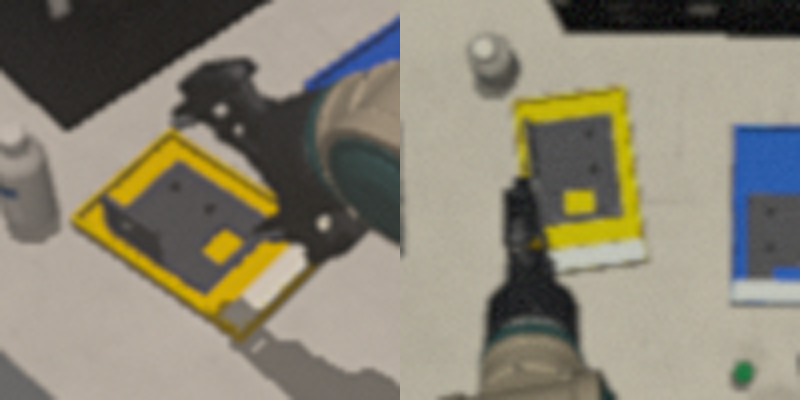

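```bash
python3 -m crank '[{"travel":[0.02,0.005,0.03],"rot":[-1.28,7.9,0],"gripper":0},{"travel":[0.05,0.01,0.05],"rot":[-2.56,15.8,0],"gripper":0},{"travel":[0.08,0.02,0.06],"rot":[-3.84,23.7,0],"gripper":0},{"travel":[0.11,0.026,0.06],"rot":[-5.1,31.6,0],"gripper":0},{"travel":[0.14,0.032,0.06],"rot":[-6.4,39.5,0],"gripper":0},{"travel":[0.17,0.038,0.06],"rot":[-7.2,44.4,0],"gripper":0.3},{"travel":[0.187,0.042,0.06],"rot":[-7.2,44.4,0],"gripper":0.5},{"travel":[0.187,0.042,0.06],"rot":[-7.2,44.4,0],"gripper":0.5}]'
python3 -m crank '[{"travel":[0,0,0],"rot":[0,0,-8],"gripper":0.5},{"travel":[0,0,0],"rot":[0,0,-16],"gripper":0.5},{"travel":[0,0,0],"rot":[0,0,-24],"gripper":0.5},{"travel":[0,0,0],"rot":[0,0,-32],"gripper":0.5},{"travel":[0,0,0],"rot":[0,0,-40],"gripper":0.5},{"travel":[0,0,0],"rot":[0,0,-48],"gripper":0.5},{"travel":[0,0,0],"rot":[0,0,-56],"gripper":0.5},{"travel":[0,0,0],"rot":[0,0,-64],"gripper":0.5}]'
python3 -m crank '[{"travel":[0,0,0],"rot":[0,0,-8],"gripper":0.5},{"travel":[0,0,-0.01],"rot":[0,0,-16],"gripper":0.5},{"travel":[0,0,-0.03],"rot":[0,0,-24],"gripper":0.5},{"travel":[0,0,-0.05],"rot":[0,0,-26],"gripper":0.5},{"travel":[0,0,-0.06],"rot":[0,0,-26],"gripper":0.5},{"travel":[0,0,-0.06],"rot":[0,0,-26],"gripper":0.5},{"travel":[0,0,-0.06],"rot":[0,0,-26],"gripper":0.5},{"travel":[0,0,-0.06],"rot":[0,0,-26],"gripper":0.5}]'
python3 - <<'E'
from h import *
p=shot('scene','s16.png');q=shot('top')
f=lambda i,x,y,s,z:cv2.resize(i[y:y+s,x:x+s],None,fx=z,fy=z,interpolation=cv2.INTER_CUBIC)
cv2.imwrite('pics/z18.png',np.hstack([f(p['image'],150,180,100,4),f(q['image'],170,140,100,4)]))
print(robot.state()['joint_positions'])
E
```

```text
clock: 28.65
eef_pos: [0.6013, 0.156, 0.3221]
tcp_rot: [[-0.158, 0.987, -0.002], [0.987, 0.158, -0.0], [-0.0, -0.002, -1.0]]
wrist_force: [-0.5, -0.1, -0.8]
width: 0.516
clock: 29.45
eef_pos: [0.5991, 0.1557, 0.3237]
tcp_rot: [[0.821, 0.571, -0.0], [0.571, -0.821, -0.0], [-0.0, -0.0, -1.0]]
wrist_force: [0.2, 0.5, 0.4]
width: 0.502
clock: 30.25
eef_pos: [0.5999, 0.1558, 0.2654]
tcp_rot: [[0.987, 0.159, 0.002], [0.159, -0.987, 0.0], [0.002, 0.0, -1.0]]
wrist_force: [-0.6, -1.1, 0.5]
width: 0.498
[ 1.94612471e-01  3.98212208e-01  1.28160257e+00 -9.79982095e-05
  1.45987466e+00  1.60584558e+00]
```

View pics/z18.png

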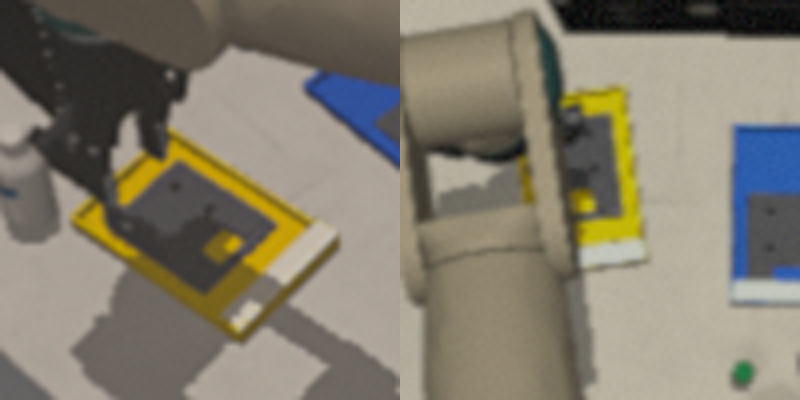

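```bash
python3 -m crank '[{"travel":[0,0,-0.03],"rot":[0,0,0],"gripper":0.5},{"travel":[0,0,-0.06],"rot":[0,0,0],"gripper":0.5},{"travel":[0,0,-0.0745],"rot":[0,0,0],"gripper":0.5},{"travel":[0,0,-0.0745],"rot":[0,0,0],"gripper":0.5},{"travel":[0,0,-0.0745],"rot":[0,0,0],"gripper":0.6},{"travel":[0,0,-0.0745],"rot":[0,0,0],"gripper":0.7},{"travel":[0,0,-0.0745],"rot":[0,0,0],"gripper":0.8},{"travel":[0,0,-0.0745],"rot":[0,0,0],"gripper":0.9}]' 25
python3 -m crank '[{"travel":[0,0,0],"rot":[0,0,0],"gripper":1},{"travel":[0,0,0],"rot":[0,0,0],"gripper":1},{"travel":[0,0,0],"rot":[0,0,0],"gripper":1},{"travel":[0,0,0],"rot":[0,0,0],"gripper":1},{"travel":[0,0,0],"rot":[0,0,0],"gripper":1},{"travel":[0,0,0],"rot":[0,0,0],"gripper":1},{"travel":[0,0,0],"rot":[0,0,0],"gripper":1},{"travel":[0,0,0],"rot":[0,0,0],"gripper":1}]' 25
```

```text
clock: 31.15
eef_pos: [0.6, 0.1558, 0.1905]
tcp_rot: [[0.987, 0.159, 0.002], [0.159, -0.987, 0.0], [0.002, 0.0, -1.0]]
wrist_force: [0.0, -1.0, 0.2]
width: 0.101
clock: 31.95
eef_pos: [0.6, 0.1558, 0.1904]
tcp_rot: [[0.987, 0.158, 0.001], [0.158, -0.987, 0.0], [0.001, 0.0, -1.0]]
wrist_force: [-1.0, -1.0, 5.4]
width: 0.05
```

```bash
python3 -m crank '[{"travel":[-0.0079,-0.0013,0],"rot":[0,0,0],"gripper":1},{"travel":[-0.0158,-0.0025,0],"rot":[0,0,0],"gripper":1},{"travel":[-0.0237,-0.0038,0],"rot":[0,0,0],"gripper":1},{"travel":[-0.0296,-0.0048,0],"rot":[0,0,0],"gripper":1},{"travel":[-0.0326,-0.0052,0],"rot":[0,0,0],"gripper":1},{"travel":[-0.0336,-0.0054,0],"rot":[0,0,0],"gripper":1},{"travel":[-0.0346,-0.0056,0],"rot":[0,0,0],"gripper":1},{"travel":[-0.0346,-0.0056,0],"rot":[0,0,0],"gripper":1}]'
python3 -m crank '[{"travel":[-0.001,-0.0002,0],"rot":[0,0,0],"gripper":1},{"travel":[-0.001,-0.0002,0],"rot":[0,0,0],"gripper":1},{"travel":[-0.002,-0.0003,0],"rot":[0,0,0],"gripper":1},{"travel":[-0.002,-0.0003,0],"rot":[0,0,0],"gripper":1},{"travel":[-0.003,-0.0005,0],"rot":[0,0,0],"gripper":1},{"travel":[-0.003,-0.0005,0],"rot":[0,0,0],"gripper":1},{"travel":[-0.004,-0.0006,0],"rot":[0,0,0],"gripper":1},{"travel":[-0.004,-0.0006,0],"rot":[0,0,0],"gripper":1}]'
```

```text
clock: 32.75
eef_pos: [0.565, 0.1502, 0.1904]
tcp_rot: [[0.987, 0.159, 0.002], [0.159, -0.987, 0.0], [0.002, -0.0, -1.0]]
wrist_force: [3.3, 0.1, 6.4]
width: 0.058
clock: 33.55
eef_pos: [0.5612, 0.1496, 0.1903]
tcp_rot: [[0.987, 0.159, 0.003], [0.159, -0.987, 0.0], [0.003, 0.0, -1.0]]
wrist_force: [3.0, 0.2, 5.6]
width: 0.054
```

```bash
python3 -m crank '[{"travel":[-0.001,-0.0002,0],"rot":[0,0,0],"gripper":1},{"travel":[-0.001,-0.0002,0],"rot":[0,0,0],"gripper":1},{"travel":[-0.002,-0.0003,0],"rot":[0,0,0],"gripper":1},{"travel":[-0.002,-0.0003,0],"rot":[0,0,0],"gripper":1},{"travel":[-0.003,-0.0005,0],"rot":[0,0,0],"gripper":1},{"travel":[-0.003,-0.0005,0],"rot":[0,0,0],"gripper":1},{"travel":[-0.003,-0.0005,0],"rot":[0,0,0],"gripper":1},{"travel":[-0.003,-0.0005,0],"rot":[0,0,0],"gripper":1}]'
```

```text
clock: 34.35
eef_pos: [0.5586, 0.1492, 0.1905]
tcp_rot: [[0.987, 0.159, 0.005], [0.159, -0.987, 0.001], [0.005, -0.0, -1.0]]
wrist_force: [7.6, 0.4, 2.9]
width: 0.054
```

Starting to make contact (7.6 N, was 3); push 2 mm more.

```bash
python3 -m crank '[{"travel":[-0.001,-0.0002,0],"rot":[0,0,0],"gripper":1},{"travel":[-0.001,-0.0002,0],"rot":[0,0,0],"gripper":1},{"travel":[-0.0015,-0.0002,0],"rot":[0,0,0],"gripper":1},{"travel":[-0.0015,-0.0002,0],"rot":[0,0,0],"gripper":1},{"travel":[-0.002,-0.0003,0],"rot":[0,0,0],"gripper":1},{"travel":[-0.002,-0.0003,0],"rot":[0,0,0],"gripper":1},{"travel":[-0.002,-0.0003,0],"rot":[0,0,0],"gripper":1},{"travel":[-0.002,-0.0003,0],"rot":[0,0,0],"gripper":1}]'
python3 -m crank '[{"travel":[0,0,0],"rot":[0,0,0],"gripper":0.9},{"travel":[0,0,0],"rot":[0,0,0],"gripper":0.8},{"travel":[0,0,0],"rot":[0,0,0],"gripper":0.7},{"travel":[0,0,0],"rot":[0,0,0],"gripper":0.7},{"travel":[0,0,0.02],"rot":[0,0,0],"gripper":0.7},{"travel":[0,0,0.05],"rot":[0,0,0],"gripper":0.6},{"travel":[0,0,0.1],"rot":[0,0,0],"gripper":0.5},{"travel":[0,0,0.15],"rot":[0,0,0],"gripper":0.5}]'
python3 -m crank '[{"travel":[0,0.05,0.01],"rot":[0,0,0],"gripper":0.5},{"travel":[0,0.1,0.03],"rot":[0,0,0],"gripper":0.5},{"travel":[0,0.15,0.03],"rot":[0,0,0],"gripper":0.5},{"travel":[0,0.2,0.03],"rot":[0,0,0],"gripper":0.5},{"travel":[-0.05,0.25,0.03],"rot":[0,0,0],"gripper":0.5},{"travel":[-0.1,0.28,0.03],"rot":[0,0,0],"gripper":0.5},{"travel":[-0.15,0.28,0.03],"rot":[0,0,0],"gripper":0.5},{"travel":[-0.2,0.28,0.03],"rot":[0,0,0],"gripper":0.5}]'
python3 - <<'E'
from fit import *
p=shot('scene','s17.png');q=shot('top','t17.png')
f=lambda i,x,y,s,z:cv2.resize(i[y:y+s,x:x+s],None,fx=z,fy=z,interpolation=cv2.INTER_CUBIC)
cv2.imwrite('pics/z19.png',np.hstack([f(p['image'],150,150,150,5)[:, :750]]))
cv2.imwrite('pics/z20.png',np.hstack([f(q['image'],170,140,130,5)]))
P=[p,q]
for l in ['right_bracket_center','left_bracket_center','wash_bottle_1','vial_green']:
    for p in P:
        for d in robot.landmark_of(l,p)[:2]: print(l,round(d['confidence'],2),np.round(w(p,d['centre']),4))
E
```

```text
clock: 35.15
eef_pos: [0.5574, 0.149, 0.1912]
tcp_rot: [[0.987, 0.158, 0.009], [0.158, -0.987, 0.002], [0.009, -0.0, -1.0]]
wrist_force: [12.9, 3.3, 0.9]
width: 0.05
clock: 35.95
eef_pos: [0.5556, 0.1487, 0.3401]
tcp_rot: [[0.987, 0.159, -0.003], [0.159, -0.987, -0.001], [-0.003, 0.0, -1.0]]
wrist_force: [0.8, 0.2, 0.3]
width: 0.5
clock: 36.75
eef_pos: [0.3812, 0.4275, 0.3684]
tcp_rot: [[0.987, 0.16, -0.001], [0.16, -0.987, -0.001], [-0.001, 0.001, -1.0]]
wrist_force: [-0.6, 0.9, 1.3]
width: 0.497
right_bracket_center 0.68 [0.5525 0.1071 0.0086]
left_bracket_center 0.67 [ 0.5244 -0.09    0.0065]
left_bracket_center 0.94 [ 0.5224 -0.0863  0.009 ]
left_bracket_center 0.4 [ 6.939e-01  1.945e-01 -4.000e-04]
wash_bottle_1 0.48 [ 0.6348 -0.4435 -0.0009]
wash_bottle_1 0.46 [ 0.6315 -0.4437 -0.0014]
wash_bottle_1 0.42 [ 0.6906  0.1942 -0.0042]
vial_green 0.4 [ 0.4035 -0.0526 -0.0047]
```

View pics/z19.png

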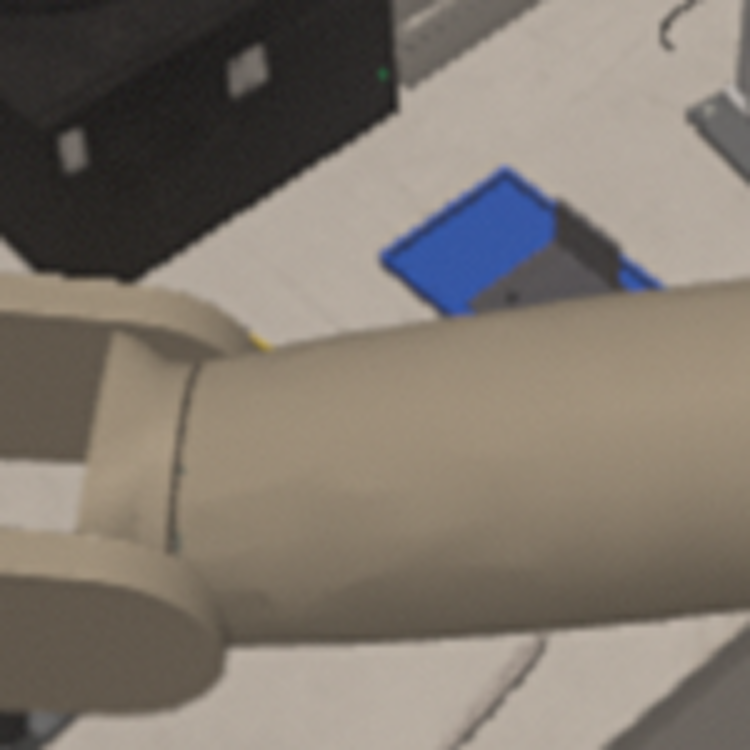

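View pics/z20.png

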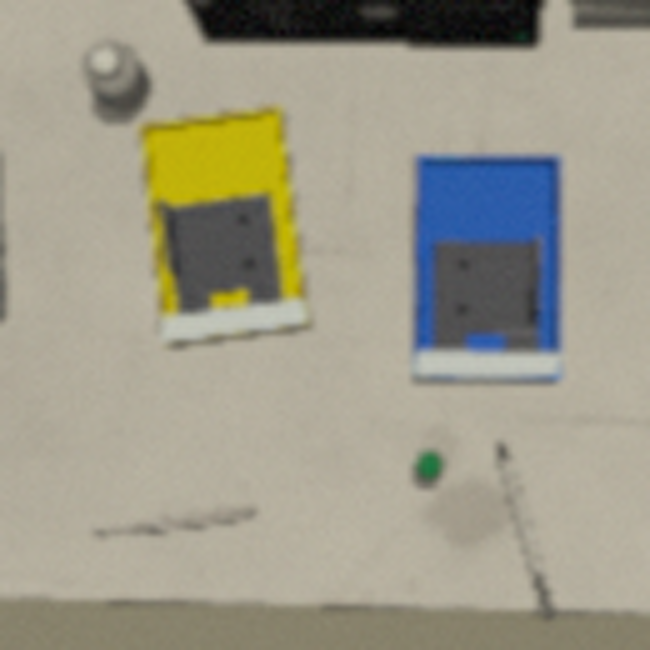

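```bash
python3 - <<'E'
from fit import *
q=shot('top')
tray=[box(-.085,.085,-.055,.055,0,.012),box(-.085,-.065,-.055,.055,.012,.017)]
for l,s,x0 in [('left',-1,(.525,-.088,.01)),('right',1,(.553,.110,.16))]:
    pl=box(-.0025,.0025,-.04,.04,-.05,.034); fl=box(.0025,.0375,*((-.04,-.035) if s<0 else (.035,.04)),-.05,.005)
    def mk(x):
        T=Tz(x[0],x[1],.0065,x[2]); T[:3,:3]=T[:3,:3]@np.array([[0,0,-1],[0,1,0],[1,0,0]],float); return T
    for r in robot.regions_of(l+'_bracket',q)[:3]:
        m=r['region'].astype(np.float32); ys,xs=np.nonzero(m)
        d=np.hypot(*(proj(q,[[x0[0],x0[1],.01]])[0]-[xs.mean(),ys.mean()])); print(l,round(r['confidence'],2),m.sum(),d)
        if d<8: print(fit([(q,m)],[pl,fl],x0,mk,step=[.01,.01,.1],holes=[box(.0025,.0025,-.014,.014,.02,.034)]))
for l,t in [('blue',(.556,-.087,.01)),('yellow',(.584,.1145,.16))]:
    r=robot.regions_of(l+'_tray',q)[0]; print(l,r['region'].sum())
    for e in (-.031,):
        print('expected centre',Tz(t[0],t[1],0,t[2])@[e,0,0,1])
E
```

```text
left 0.75 447.0 2.4849433567200347
(array([ 0.52442765, -0.08550161, -0.00889399]), np.float64(34.4375))
right 0.89 447.0 2.4532067280982566
(array([0.5518372 , 0.11171645, 0.16626666]), np.float64(38.625))
blue 837
expected centre [ 0.52500155 -0.08730999  0.          1.        ]
yellow 917
expected centre [0.55339595 0.10956114 0.         1.        ]
```

Both brackets agree with the fully seated positions to within about 2 mm. Handing in.

```bash
python3 - <<'E'
from h import *
print(robot.state()['wrist_force'],robot.state()['clock']); print(robot.hand_in())
E
```

```text
[1.12166816 0.36546795 0.69586414] 37.5
the job is handed in; nothing more can be done
None
```

I sorted both brackets, and the job is handed in at 37.5 s, inside the 72 s limit. The left-hand bracket is in the blue tray and the right-hand one in the yellow tray. No verdict is reported, so the checks below are my own.

**How it was done:** I took each bracket by its head strip, lifted it 13 mm and drew it off its hook. I then tilted it 45° onto the tray floor, let it down flat with the flange up, and re-gripped it by the flange. From there I slid it straight under the lip until the end wall stopped it. The sideways force rose to about 15 N for the left bracket and 13 N for the right.

**Last checks:**
- **Seating:** in the final top picture both brackets lie under their lips. The measured centres are within about 3 mm of the fully seated position: left (0.524, -0.086) against an expected (0.525, -0.087), right (0.552, 0.112) against (0.553, 0.110).
- **Squareness:** the right bracket measures square to its tray. The fit for the left one reads about 1° off the tray, which is roughly what that fit can resolve.
- **Bystanders:** the networks found both bottles within about 4 mm of where they started. The vial was within about 8 mm, with low confidence both times.
- **Not checked:** in the last scene picture the arm hid the yellow tray, the vial and part of the blue tray. Their final state there rests on the top camera alone.

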